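# Refill the feeder hopper and send it to the feed end

### The arm

A 6-joint arm with a two-finger parallel gripper is mounted at the origin on the work surface. World frame = base frame: x ahead of the robot, y to its left, z up, the work surface at z = 0. Lengths are in m, angles in rad, forces in N, time in s.
With the tool pointing down it reaches from about 0.35 to 0.85 m from the base axis. Payload 8.1 kg.
Tool frame: the origin (TCP) lies on the centre line of the jaws, within the pads' length; the fingertips stand 14 mm ahead of it and the grasp point (between the pads) lies 5 mm behind it; z points along the fingers, y is the direction in which the jaws open and shut (so a half turn about z gives the same grasp; the last joint's range is limited). The gripper opens to 93 mm and grips with 3 to 60 N. Pads are 15 mm wide; open, the fingers measure 128 mm over their backs; the gripper's body (75 mm by 188 mm) begins 65 mm behind the grasp point.
Start: joints at [1.141, 0.13, 1.488, -0, 1.523, -0.085], TCP at [0.203, 0.565, 0.233] pointing down, gripper open.
Joint ranges: [-2.96, 2.96], [-0.89, 2.26], [0.02, 2.5], [-1.34, 4.48], [0, 2.73], [-2.66, 2.66]. Speed limits (rad/s): [2.39, 2.39, 2.79, 3.14, 3.14, 3.14].

### API

Orientations are given as a rotation vector (axis times angle).
In Python, from plant import robot gives the robot as it stands.
- The arm moves only by the tool jog_arm, never from a script. Its argument "steps" is a list of rows, each a list of 7 numbers: the closure, from 0 (fully open) to 1 (shut), then the shift along the tool's x, y, z in m, then the turn, a rotation vector about the tool's x, y, z in rad. In form: [[jaw, tx, ty, tz, rx, ry, rz], ...]. A call has 1 to 5 rows; each row is the pose to reach, as a shift and turn from the pose measured when the call began, along the tool's axes at that moment; what a row does not reach only later rows make up. A row lasts 1/8 s, in which the tool goes at most 62.5 mm and 10.7 degrees, less where a joint would pass 70% of its speed; a pose out of reach is approached as far as the arm can. A call with a gripper value outside its range is refused whole. The fingers move at their own pace and stop on an object; "force" is the grip in N (left out, the last holds). Time passes only in rows, so rows that repeat a pose let the fingers close. It gives the time, the measured TCP pose, the force and the opening at its end, in the units of the state.
- robot.read_state(): the state, without advancing time (a new reading comes with each control period).
- robot.read_camera(name): name is "scene" or "top" or "wrist"; returns a dict with "image" (384x512x3 uint8, red, green, blue), "mtx" (3x3 intrinsics, pixels), "D" ([k1, k2, p1, p2, k3] as OpenCV has them; the pictures are not rectified), "extrinsics" (4x4, takes a point from camera to world coordinates); the wrist camera has in their place "tool_from_camera" (4x4, takes a point from camera to tool coordinates, whose origin is the TCP and whose axes are the flange's). Camera axes: x right, y down, z forward; pixel columns grow to the right and rows downward; lengths in m; the calibration is good to about 2 mm. A picture is of the moment at which its call begins: read the wrist's pose just before it. There is no depth.
- robot.close_job(): hands the job in, once; it reports no verdict.
The state is a dict: "t": time; "q": joint angles; "dq": joint speeds; "joint_torque": joint torques, N m; "tool_pos": TCP position; "orientation": TCP orientation; "force": force on the tool from outside, world axes, zero at the start; "wrist_torque": the same for the moment, N m; "opening": finger opening in m.
Only numpy, scipy, OpenCV 4.12 (cv2) and the standard library are available. Lean on these libraries where they do the work, as an engineer would, in place of code of your own. Each camera call takes 0.05 s, during which the arm holds its last target.

### The job

Gather every bearing block lying loose on the bench into the blue tote with the one already there, then carry the tote to the round hopper and tip the whole load in; stand the empty tote back upright in the middle of its mat. Only after all blocks are in the hopper, undo the black clamp knob on the carriage, slide the carriage along its rail right up against the end stop at the motor end, and do the knob up tight again. Every block must end up in the hopper; never force the carriage along while it is clamped, and leave the tape roll, screwdriver and bottle alone.

Things in the scene. Friction and masses are not known exactly. Their poses are not given: they have to be found in the camera images.
- rail: Fixed rail unit: grey bed 120 x 500 mm. Origin on the bench; own +y runs along the rail towards the motor end, z up. End blocks 50 to 60 mm high; a black stepper motor stands beyond the +y one.
- hopper_rim (a point): Centre of the mouth of the round aluminium hopper on the carriage, 144 mm above the bench. Mouth outer radius 108 mm, wall 4 mm; it narrows like a funnel to 60 mm radius at the inner floor, 94 mm below the rim.
- clamp_grip (a point): Middle of the black bar grip of the clamp knob, on its vertical axis, 99 mm above the bench, 180 mm from the hopper's axis towards the motor end. The bar is 60 mm long (own x), 14 mm thick (own y) and 26 mm high, with a thin stud (12 mm) below it. Gripping the bar is also a good way to push the carriage along.
- clamp (a joint): Angle of the clamp knob, rad: 0 = fully tight (the carriage is clamped to the rail and must not be forced along), grows as it is undone, anticlockwise seen from above; free from 1.0, stop at 1.8. Tight, the bar lies along the rail; at 1.57 it lies across it. It stays where it is left.
- carriage (a joint): Position of the carriage along its rail, m, growing towards the motor end (rail's own +y): range 0 to 0.110, where 0.110 is against the end stop at the motor end. Moves stiffly (about 6 N) when unclamped.
- mat: Black rubber mat 250 x 210 x 4 mm, fixed; origin at the centre of its underside. The tote's place.
- tote: Loose open blue plastic tote, 200 mm (own x) by 160 mm (own y), 0.4 kg, origin at the centre of its underside, z up. Floor and walls 4 mm; side and back walls 34 mm high; the front (own -x) is open with only a shallow ramp rising to a lip 10 mm above the underside, so that parts slide out when the front is lowered 50 to 60 degrees. A fixed handle bar crosses over its middle.
- tote_grip (a point): Middle of the tote's handle bar, 89 mm above the tote's underside and over its centre. The bar runs along the tote's own y, 170 mm long, 14 mm thick (own x), 30 mm high (74 to 104 mm above the underside), a moderate grip (about 50 N) holds it; on two uprights outside the side walls; blocks pass beneath it.
- tote_lip (a point): Middle of the tote's front lip, 100 mm from its centre along own -x, 10 mm above its underside.
- block1_mid (a point): Centre of a white plastic bearing block, 36 (own x) x 26 (own y) x 24 (own z) mm, 40 g, with a steel bearing ring set flush in its 36 x 26 faces; lies loose on the bench at the start, between tote and rail (may be absent).
- block2_mid (a point): Centre of a white plastic bearing block, 36 (own x) x 26 (own y) x 24 (own z) mm, 40 g, with a steel bearing ring set flush in its 36 x 26 faces; lies loose on the bench at the start, between tote and rail (may be absent).
- block3_mid (a point): Centre of a white plastic bearing block, 36 (own x) x 26 (own y) x 24 (own z) mm, 40 g, with a steel bearing ring set flush in its 36 x 26 faces; lies loose on the bench at the start, between tote and rail (may be absent).
- block4_mid (a point): Centre of a white plastic bearing block, 36 (own x) x 26 (own y) x 24 (own z) mm, 40 g, with a steel bearing ring set flush in its 36 x 26 faces; lies loose on the bench at the start, between tote and rail (may be absent).
- block5_mid (a point): Centre of a white plastic bearing block, 36 (own x) x 26 (own y) x 24 (own z) mm, 40 g, with a steel bearing ring set flush in its 36 x 26 faces; lies loose on the bench at the start, between tote and rail (may be absent).
- block6_mid (a point): Centre of a white plastic bearing block, 36 (own x) x 26 (own y) x 24 (own z) mm, 40 g, with a steel bearing ring set flush in its 36 x 26 faces; lies in the back half of the tote at the start.
- tape: Yellow tape roll, 90 mm across, 24 mm high, a bystander; origin at its underside's centre.
- driver: Screwdriver lying on the bench, a bystander.
- bottle: Clear bottle, 66 mm across, 190 mm high, a bystander.
Not all that is in view belongs to the job. What is shaped like the part that bears block5_mid but orange or turquoise is not meant.

How it is judged:
By the outcome, as a careful person would: the job done as asked, in the order asked, and still so for the second after the job is handed in, with the robot touching nothing.
Of block1, block2, block3, block4, block5 only 3 to 5 are there at a start; the rules pass over those that are not, and their reading is None.
At some moment in a run one of block1, block2, block3, block4, block5 may be knocked a few centimetres aside while the robot is not near it.
It also fails if it takes over 208 s, if anything falls off the work surface, if the arm or the gripper's body presses on something with over 40 N, if the wrist force passes 120 N, or if a joint passes its speed limit or range.

## Working session

There is one attempt and no reset: what is moved stays moved. The work goes in short steps, Python scripts to look and compute and a tool call to move; the robot and the scene stay as the last step left them, time stands still between calls to the robot, and variables do not carry over. Pictures are saved under pics/ and viewed, and the job is handed in when it is done.

Besides the shell and the picture viewer there is one more tool, called as name(argument=value, ...), one argument or row to a line, values as JSON. jog_arm: Moves the arm, as the interface text tells. Its arguments: {"type":"object","properties":{"steps":{"type":"array"},"force":{"type":"number"}},"required":["steps"]}

```bash
ls; mkdir -p pics
python3 - <<'E'
from plant import robot
import cv2
print(robot.read_state())
for n in ["scene","top","wrist"]:
    c=robot.read_camera(n)
    cv2.imwrite(f"pics/{n}0.png",cv2.resize(c["image"][:,:,::-1],(800,600),interpolation=cv2.INTER_CUBIC))
    print(n,c["mtx"].tolist(),c["D"],(c.get("extrinsics") if "extrinsics" in c else c["tool_from_camera"]))
E
```

```text
pics
{'t': 0.0, 'q': array([ 1.14058742e+00,  1.31142783e-01,  1.48928929e+00, -5.56078756e-05,
        1.52299522e+00, -8.54375320e-02]), 'dq': array([ 0.00141636,  0.00015083, -0.00010426,  0.00184625, -0.00010939,
        0.00089042]), 'joint_torque': array([ 3.26955806e-04, -5.59862709e+01, -4.91740143e+01,  7.66271283e-02,
        3.61468841e-02, -2.22912581e-04]), 'tool_pos': array([0.20257804, 0.5641833 , 0.23159291]), 'orientation': array([-5.38811886e-01, -3.09462060e+00,  2.80846972e-03]), 'force': array([ 0.47533366, -0.97405439, -0.10246544]), 'wrist_torque': array([-0.05774217, -0.00971726, -0.02598531]), 'opening': 0.09260019011483468}
scene [[398.3332642531995, 0.0, 247.88088693148995], [0.0, 398.3332642531995, 193.16010711023284], [0.0, 0.0, 1.0]] [0.03703539 0.         0.         0.         0.        ] [[ 0.08350811  0.83010027 -0.55132562  1.13418294]
 [ 0.99644096 -0.06318414  0.05579594 -0.06701292]
 [ 0.01148119 -0.55402284 -0.83242229  0.89644096]
 [ 0.          0.          0.          1.        ]]
top [[463.82082021502345, 0.0, 253.05262664924015], [0.0, 463.82082021502345, 191.964241408775], [0.0, 0.0, 1.0]] [-0.02818221  0.          0.          0.          0.        ] [[ 0.00768656 -0.98791884  0.15478141  0.4267527 ]
 [-0.99988798 -0.00560528  0.01387855 -0.04411774]
 [-0.01284329 -0.15487075 -0.98785125  1.33533763]
 [ 0.          0.          0.          1.        ]]
wrist [[289.39991871675016, 0.0, 251.39391486517772], [0.0, 289.39991871675016, 188.10166458620242], [0.0, 0.0, 1.0]] [0.01772067 0.         0.         0.         0.        ] [[-2.86889222e-04 -9.52517159e-01 -3.04484777e-01  8.58370910e-02]
 [ 9.99999755e-01 -7.90706447e-05 -6.94855777e-04 -9.13075165e-04]
 [ 6.37786243e-04 -3.04484901e-01  9.52516949e-01 -1.51724380e-01]
 [ 0.00000000e+00  0.00000000e+00  0.00000000e+00  1.00000000e+00]]
```

View pics/scene0.png

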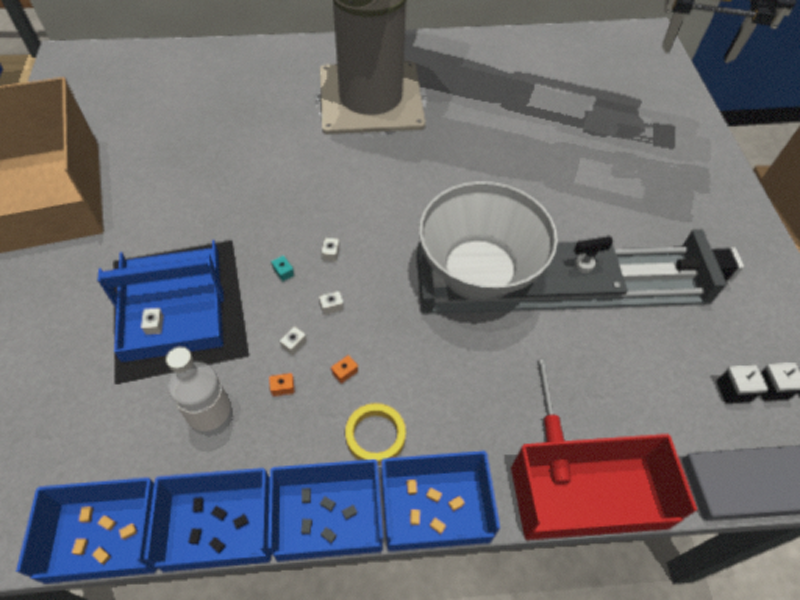

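View pics/top0.png

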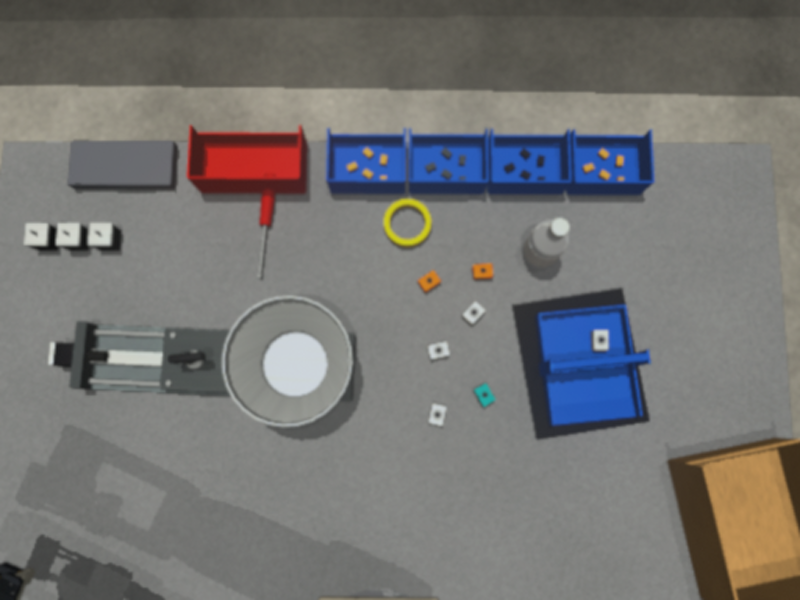

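View pics/wrist0.png

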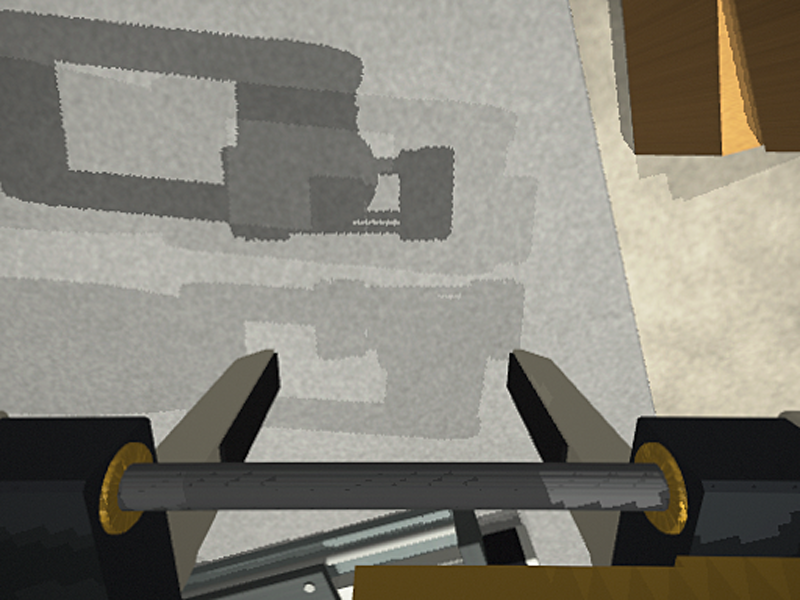

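```bash
cat > h.py <<'E'
from plant import robot
import cv2, numpy as np
from scipy.spatial.transform import Rotation as R
def cam(n):
    s=robot.read_state()
    c=robot.read_camera(n)
    if n=="wrist":
        T=np.eye(4);T[:3,:3]=R.from_rotvec(s["orientation"]).as_matrix();T[:3,3]=s["tool_pos"]
        c["extrinsics"]=T@c["tool_from_camera"]
    return c
def pw(c,uv,z):
    "pixels (native) -> world at height z"
    p=cv2.undistortPoints(np.array(uv,float).reshape(-1,1,2),c["mtx"],c["D"]).reshape(-1,2)
    E=c["extrinsics"];d=np.c_[p,np.ones(len(p))]@E[:3,:3].T
    o=E[:3,3];k=(np.broadcast_to(z,len(p))-o[2])/d[:,2]
    return o+d*k[:,None]
def wp(c,P):
    E=np.linalg.inv(c["extrinsics"])
    return cv2.projectPoints(np.array(P,float).reshape(-1,1,3),cv2.Rodrigues(E[:3,:3])[0],E[:3,3],c["mtx"],c["D"])[0].reshape(-1,2)
def crop(c,x0,y0,w,h,s,fn,grid=0):
    im=cv2.resize(c["image"][y0:y0+h,x0:x0+w,::-1],None,fx=s,fy=s,interpolation=cv2.INTER_CUBIC)
    if grid:
        for u in range((x0//grid+1)*grid,x0+w,grid):
            cv2.line(im,((u-x0)*s,0),((u-x0)*s,6),(0,0,255),1);cv2.putText(im,str(u),((u-x0)*s-10,18),0,.4,(0,0,255),1)
        for v in range((y0//grid+1)*grid,y0+h,grid):
            cv2.line(im,(0,(v-y0)*s),(6,(v-y0)*s),(0,0,255),1);cv2.putText(im,str(v),(8,(v-y0)*s+4),0,.4,(0,0,255),1)
    cv2.imwrite(fn,im)
def delta(pos=None,yaw=None,Rt=None):
    """tool shift & turn to reach a pose; yaw = world direction angle of the tool's y axis, tool pointing down"""
    s=robot.read_state();R0=R.from_rotvec(s["orientation"])
    t=R0.inv().apply(np.array(pos)-s["tool_pos"]) if pos is not None else np.zeros(3)
    if yaw is not None:
        best=None
        for k in (0,np.pi):
            a=yaw+k;y=np.array([np.cos(a),np.sin(a),0]);z=np.array([0,0,-1.]);x=np.cross(y,z)
            r=(R0.inv()*R.from_matrix(np.c_[x,y,z])).as_rotvec()
            if best is None or np.linalg.norm(r)<np.linalg.norm(best): best=r
        r=best
    elif Rt is not None: r=(R0.inv()*Rt).as_rotvec()
    else: r=np.zeros(3)
    print("shift",np.round(t,4),"turn",np.round(r,3),"| q",np.round(s["q"],2),"t",round(s["t"],2))
    return t,r
E
python3 - <<'E'
from h import *
c=cam("top")
crop(c,250,160,175,125,4,"pics/t1.png",20)
crop(c,30,175,210,110,3,"pics/t2.png",20)
c=cam("scene")
crop(c,50,145,200,115,4,"pics/s1.png",20)
E
```

```text
(no output)
```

View pics/t1.png

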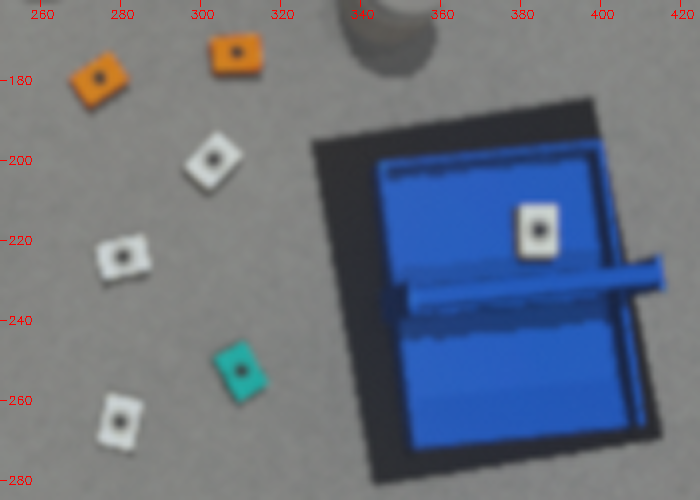

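View pics/t2.png

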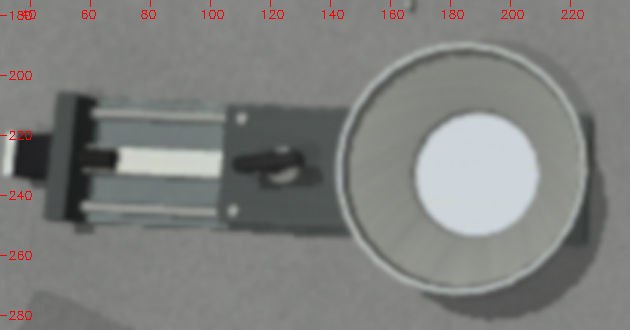

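View pics/s1.png

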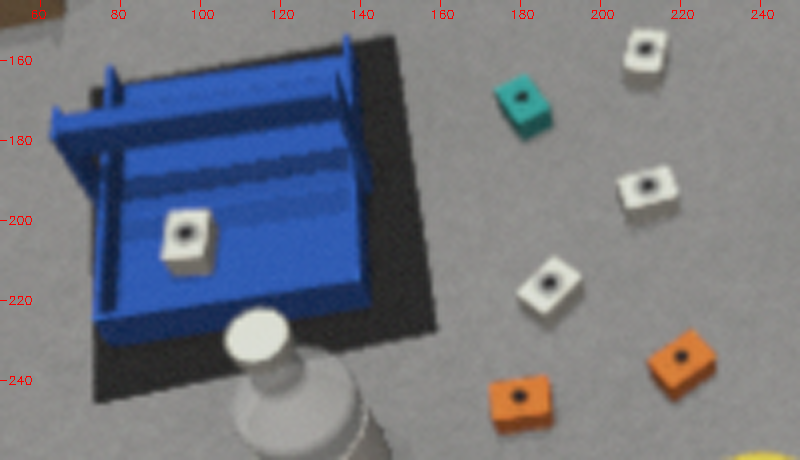

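Run:
```python
from h import *
c=cam("top"); 
n=lambda L:[(250+x/4,160+y/4) for x,y in L]
n2=lambda L:[(30+x/3,175+y/3) for x,y in L]
for k,q in dict(A=[(218,131),(243,156),(208,193),(184,167)],B=[(96,241),(147,234),(152,270),(104,283)],C=[(110,393),(143,401),(131,450),(98,444)],teal=[(214,351),(243,341),(268,381),(240,402)],T=[(516,203),(558,203),(558,258),(517,258)]).items():
    P=pw(c,n(q),0.024 if k!='T' else .032)[:,:2]
    e=[P[(i+1)%4]-P[i] for i in range(4)]
    print(k,P.mean(0).round(4),[(round(np.linalg.norm(v),4),round(np.degrees(np.arctan2(v[1],v[0])),1)) for v in e])
M=pw(c,n([(312,143),(592,98),(662,437),(375,484)]),.004)[:,:2];print("mat",M.round(4).tolist(),M.mean(0))
print([ (round(np.linalg.norm(M[(i+1)%4]-M[i]),4),round(np.degrees(np.arctan2(*(M[(i+1)%4]-M[i])[::-1])),1)) for i in range(4)])
H=pw(c,n([(407,296),(662,266)]),.104);print("bar",H.round(4).tolist(),H.mean(0))
F=pw(c,n([(413,452),(630,428)]),.010);print("lip",F.round(4).tolist(),F.mean(0))
B=pw(c,n([(378,160),(598,143)]),.034);print("back",B.round(4).tolist(),B.mean(0))
q=n2([(464,42),(464,295),(337,168),(587,168)])
P=pw(c,q,.144);print("hop",P.round(4).tolist(),(P[0]+P[1])/2,(P[2]+P[3])/2)
P=pw(c,n2([(478,174)]),.05);print("hopfloor",P.round(4))
P=pw(c,n2([(233,163),(305,156)]),.112);print("clamp",P.round(4),P.mean(0))
P=pw(c,n2([(75,110),(348,108),(75,230),(348,236)]),.03);print("rail",P.round(4).tolist())
s=cam("scene")
m=lambda L:[(50+x/4,145+y/4) for x,y in L]
for z,l in((.104,[(55,118),(345,75)]),):
  P=pw(s,m(l),z);print("bar scene",P.round(4).tolist(),P.mean(0))
```

```text
A [ 0.6086 -0.1692] [(np.float64(0.0252), np.float64(-135.5)), (np.float64(0.0367), np.float64(136.7)), (np.float64(0.0251), np.float64(42.4)), (np.float64(0.0358), np.float64(-43.1))]
B [ 0.5402 -0.106 ] [(np.float64(0.0365), np.float64(-81.8)), (np.float64(0.0257), np.float64(-172.3)), (np.float64(0.0352), np.float64(105.5)), (np.float64(0.0302), np.float64(10.8))]
C [ 0.4248 -0.1029] [(np.float64(0.0237), np.float64(-103.1)), (np.float64(0.0349), np.float64(166.0)), (np.float64(0.0233), np.float64(80.2)), (np.float64(0.0363), np.float64(-13.3))]
teal [ 0.4623 -0.1875] [(np.float64(0.0216), np.float64(-70.8)), (np.float64(0.0326), np.float64(-148.2)), (np.float64(0.0246), np.float64(126.7)), (np.float64(0.0396), np.float64(26.8))]
T [ 0.56   -0.3961] [(np.float64(0.0297), np.float64(-89.7)), (np.float64(0.0389), np.float64(177.9)), (np.float64(0.0288), np.float64(90.3)), (np.float64(0.0389), np.float64(-0.9))]
mat [[0.6255, -0.2427], [0.6597, -0.447], [0.4165, -0.487], [0.3827, -0.2831]] [ 0.52110243 -0.3649547 ]
[(np.float64(0.2071), np.float64(-80.5)), (np.float64(0.2465), np.flo
[... 178 characters left out ...]
.104     ]
lip [[0.4052, -0.3092, 0.01], [0.4227, -0.4627, 0.01]] [ 0.4139693  -0.38595517  0.01      ]
back [[0.6091, -0.2847, 0.034], [0.6222, -0.4408, 0.034]] [ 0.61563319 -0.36275175  0.034     ]
hop [[0.6202, 0.1511, 0.144], [0.4033, 0.1447, 0.144], [0.5099, 0.2574, 0.144], [0.5115, 0.0422, 0.144]] [0.51177937 0.14789246 0.144     ] [0.51071073 0.14978648 0.144     ]
hopfloor [[0.5119 0.1498 0.05  ]]
clamp [[0.5158 0.3583 0.112 ]
 [0.5225 0.2944 0.112 ]] [0.51916443 0.32638167 0.112     ]
rail [[0.571, 0.5404, 0.03], [0.5748, 0.2782, 0.03], [0.4575, 0.5322, 0.03], [0.4544, 0.2731, 0.03]]
bar scene [[0.5211, -0.4557, 0.104], [0.5004, -0.2843, 0.104]] [ 0.51070657 -0.3700102   0.104     ]
```

Run:
```python
from h import *
delta([.425,-.103,.15],np.radians(76))
```

```text
shift [-0.4348 -0.5531  0.0826] turn [-0.  -0.  -0.1] | q [ 1.14  0.13  1.49 -0.    1.52 -0.09] t 0.35
```

jog_arm(
  steps=[
    [0.3,-0.43,-0.55,0,0,0,-0.1],
    [0.3,-0.43,-0.55,0,0,0,-0.1],
    [0.3,-0.43,-0.55,0,0,0,-0.1],
    [0.3,-0.43,-0.55,0,0,0,-0.1],
    [0.3,-0.43,-0.55,0,0,0,-0.1],
  ],
  force=20,
)

```text
t: 0.98
tool_pos: [0.3009, 0.2662, 0.2328]
orientation: [0.382, 3.117, 0.0]
force: [0.7, 0.9, 0.9]
opening: 0.0655
```

Run:
```python
from h import *
delta([.425,-.103,.15],np.radians(76))
```

```text
shift [-0.2096 -0.3283  0.0829] turn [0.    0.001 0.   ] | q [ 0.6  -0.44  2.   -0.    1.58 -0.73] t 0.97
```

jog_arm(
  steps=[
    [0.3,-0.21,-0.328,0,0,0,0],
    [0.3,-0.21,-0.328,0,0,0,0],
    [0.3,-0.21,-0.328,0,0,0,0],
    [0.3,-0.21,-0.328,0,0,0,0],
    [0.3,-0.21,-0.328,0,0,0,0],
  ],
)

```text
t: 1.6
tool_pos: [0.4008, -0.0304, 0.2333]
orientation: [0.383, 3.116, 0.0]
force: [1.7, -0.1, 1.0]
opening: 0.065
```

Run:
```python
from h import *
delta([.425,-.103,.15],np.radians(76))
c=cam("wrist")
cv2.imwrite("pics/w1.png",cv2.resize(c["image"][:,:,::-1],None,fx=1.5,fy=1.5))
print(c["extrinsics"])
```

```text
shift [-0.0409 -0.0646  0.0834] turn [ 0.     0.003 -0.   ] | q [-0.2  -0.44  2.    0.    1.58 -1.53] t 1.6
[[ 2.42213809e-01  9.23456859e-01  2.97590156e-01  3.16800524e-01]
 [ 9.70222841e-01 -2.30434016e-01 -7.46177142e-02 -1.03937170e-02]
 [-3.31345185e-04  3.06802207e-01 -9.51773238e-01  3.84851849e-01]
 [ 0.00000000e+00  0.00000000e+00  0.00000000e+00  1.00000000e+00]]
```

View pics/w1.png

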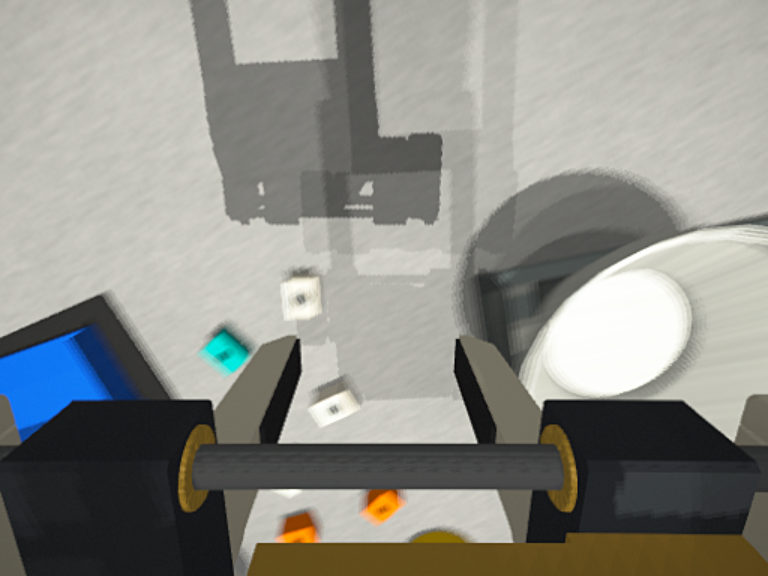

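jog_arm(
  steps=[
    [0.3,-0.041,-0.065,0.083,0,0,0],
    [0.3,-0.041,-0.065,0.083,0,0,0],
    [0.3,-0.041,-0.065,0.083,0,0,0],
    [0.3,-0.041,-0.065,0.083,0,0,0],
  ],
)

```text
t: 2.15
tool_pos: [0.4259, -0.1105, 0.151]
orientation: [0.392, 3.114, -0.006]
force: [0.3, 0.1, 0.4]
opening: 0.065
```

```bash
cat > look.py <<'E'
from h import *
import sys
c=cam("wrist")
np.savez("/tmp/w.npz",**{k:c[k] for k in("mtx","D","extrinsics")})
im=cv2.resize(c["image"][:,:,::-1],None,fx=1.5,fy=1.5)
cv2.imwrite(sys.argv[1],im); print(robot.read_state()["tool_pos"].round(4))
E
python3 look.py pics/w2.png
```

```text
[ 0.4264 -0.1103  0.1518]
```

View pics/w2.png

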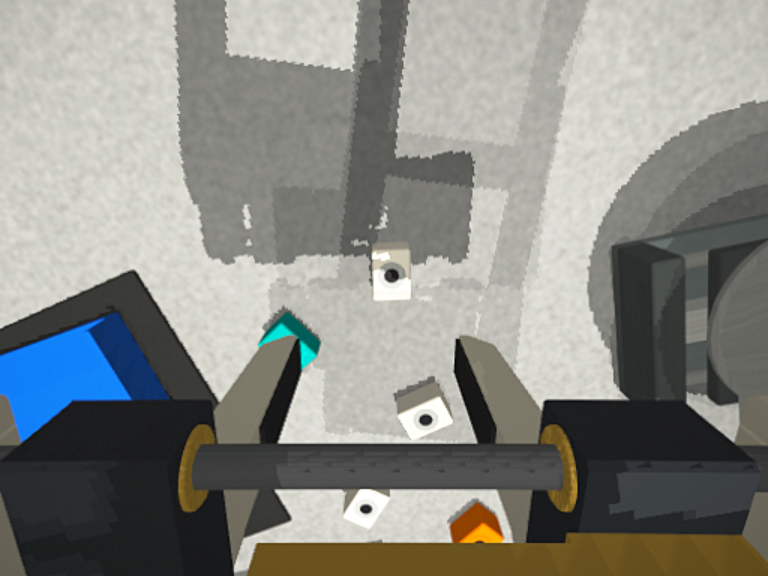

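```bash
cat > px.py <<'E'
from h import *
def W(uv,z=.024,s=1.5):
    c=dict(np.load("/tmp/w.npz")); return pw(c,np.array(uv,float)/s,z)[:,:2].round(4)
E
python3 - <<'E'
from px import *
print(W([(392,275),(372,262),(411,261),(411,300),(374,300),(426,420),(366,509)]))
p=W([(392,275)])[0]
delta([p[0],p[1],.05],np.radians(76))
E
```

```text
[[ 0.4266 -0.1019]
 [ 0.4146 -0.1127]
 [ 0.4203 -0.0874]
 [ 0.4472 -0.0936]
 [ 0.4409 -0.1181]
 [ 0.5433 -0.1043]
 [ 0.6132 -0.1692]]
shift [0.0024 0.0086 0.1017] turn [-0.004  0.005 -0.005] | q [-0.37 -0.27  2.02 -0.    1.39 -1.69] t 2.2
```

jog_arm(
  steps=[
    [0.3,0.002,0.008,0.05,0,0,0],
    [0.3,0.002,0.008,0.1,0,0,0],
    [0.3,0.002,0.008,0.134,0,0,0],
    [0.3,0.002,0.008,0.134,0,0,0],
    [1,0.002,0.008,0.134,0,0,0],
  ],
  force=20,
)

```text
t: 2.82
tool_pos: [0.4284, -0.1025, 0.0197]
orientation: [0.388, 3.11, -0.007]
force: [0.3, -0.1, 0.5]
opening: 0.0593
```

jog_arm(
  steps=[
    [1,0,0,0,0,0,0],
    [1,0,0,0,0,0,0],
    [1,0,0,0,0,0,0],
  ],
)

```text
t: 3.2
tool_pos: [0.4288, -0.1027, 0.0203]
orientation: [0.388, 3.109, -0.008]
force: [0.4, 0.1, -0.2]
opening: 0.0302
```

Run:
```python
from h import *
s=robot.read_state();print(s["opening"],s["tool_pos"])
a=np.radians(7);o=np.array([.515,-.373])
def T(x,y): return o+[np.cos(a)*x-np.sin(a)*y,np.sin(a)*x+np.cos(a)*y]
p=T(.05,.036);print(p)
delta([*p,.2],a+np.pi/2); delta([*p,.025],a+np.pi/2)
```

```text
0.030190770431485405 [ 0.42876822 -0.10267553  0.02030127]
[ 0.56024001 -0.33117487]
shift [-0.1851 -0.1899 -0.1773] turn [-0.005  0.008 -0.37 ] | q [-0.35 -0.09  2.12 -0.    1.1  -1.67] t 3.2
shift [-0.1836 -0.1892 -0.0024] turn [-0.005  0.008 -0.37 ] | q [-0.35 -0.09  2.12 -0.    1.1  -1.67] t 3.2
```

jog_arm(
  steps=[
    [1,0,0,0,0,0,0],
    [1,0,0,0,0,0,0],
    [1,0,0,-0.06,0,0,0],
    [1,0,0,-0.12,0,0,0],
    [1,0,0,-0.17,0,0,0],
  ],
)

```text
t: 3.82
tool_pos: [0.4276, -0.1017, 0.1926]
orientation: [0.388, 3.108, -0.008]
force: [0.4, -0.6, 0.0]
opening: 0.0258
```

jog_arm(
  steps=[
    [1,-0.185,-0.19,0,0,0,-0.37],
    [1,-0.185,-0.19,0,0,0,-0.37],
    [1,-0.185,-0.19,0,0,0,-0.37],
    [1,-0.185,-0.19,0,0,0,-0.37],
    [1,-0.185,-0.19,0,0,0,-0.37],
  ],
)

```text
t: 4.45
tool_pos: [0.5604, -0.3344, 0.1931]
orientation: [-0.187, 3.13, -0.009]
force: [0.5, 0.8, -0.8]
opening: 0.026
```

```bash
python3 look.py pics/w3.png
python3 - <<'E'
from h import *
c=cam("top")
crop(c,250,160,175,125,4,"pics/t3.png",20)
print(robot.read_state()["opening"])
E
```

```text
[ 0.5605 -0.3345  0.1934]
0.025687235325115472
```

View pics/w3.png

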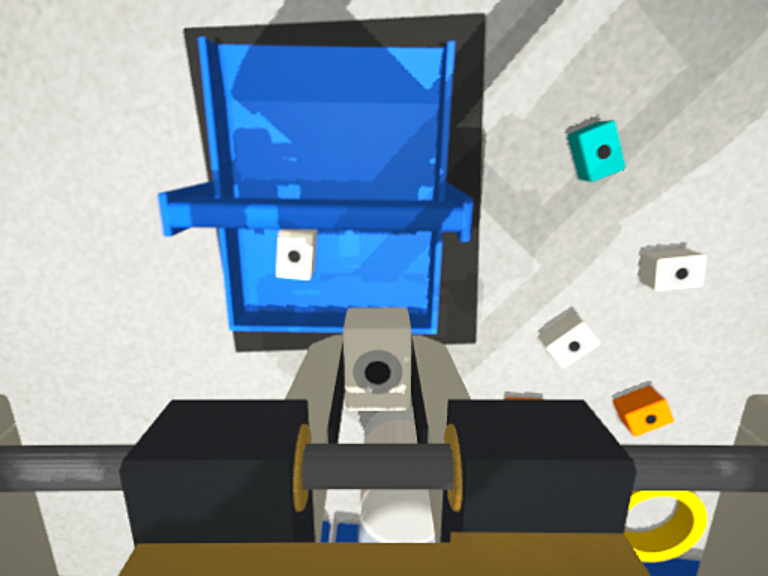

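View pics/t3.png

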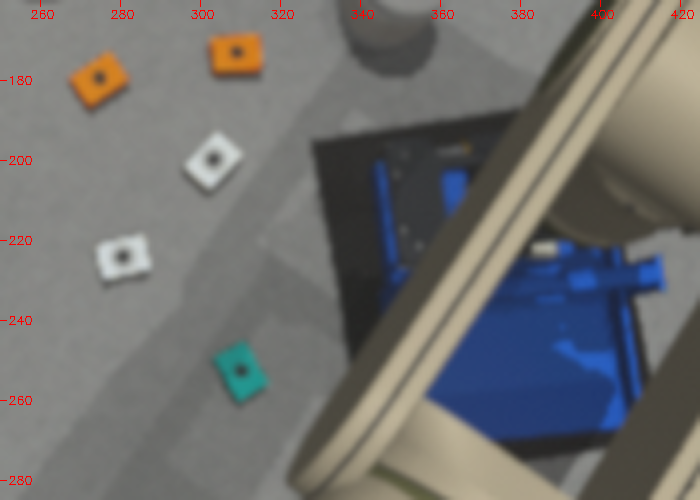

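Run:
```python
from px import *
print("bar",W([(160,197),(472,203)],.108))
print("lip",W([(217,43),(443,45)],.014))
print("back",W([(232,330),(437,330)],.038))
c=dict(np.load("/tmp/w.npz"))
# bottle cap from initial top/scene images (display px)
t=cam("top");print("bottle cap",pw(t,[(559*.64,227*.64)],.19)); s=cam("scene");print(pw(s,[(178*.64,358*.64)],.19))
```

```text
bar [[ 0.5169 -0.4584]
 [ 0.4998 -0.2914]]
lip [[ 0.4254 -0.4615]
 [ 0.4084 -0.3097]]
back [[ 0.6253 -0.4409]
 [ 0.6061 -0.2844]]
bottle cap [[ 0.72758328 -0.29273324  0.19      ]]
[[ 0.73181036 -0.29304647  0.19      ]]
```

jog_arm(
  steps=[
    [1,0,0,0.06,0,0,0],
    [1,0,0,0.12,0,0,0],
    [1,0,0,0.16,0,0,0],
    [1,0,0,0.162,0,0,0],
    [1,0,0,0.162,0,0,0],
  ],
)

```text
t: 5.28
tool_pos: [0.5614, -0.3313, 0.0341]
orientation: [-0.191, 3.127, -0.01]
force: [-0.5, -0.5, 0.2]
opening: 0.0262
```

jog_arm(
  steps=[
    [0.57,0,0,0,0,0,0],
    [0.57,0,0,0,0,0,0],
    [0.57,0,0,-0.05,0,0,0],
    [0.57,0,0,-0.1,0,0,0],
    [0.57,0,0,-0.17,0,0,0],
  ],
)

```text
t: 5.9
tool_pos: [0.5594, -0.3298, 0.1977]
orientation: [-0.192, 3.129, -0.008]
force: [0.8, -0.7, 0.2]
opening: 0.0397
```

```bash
python3 look.py pics/w4.png
python3 - <<'E'
from h import *
delta([.543,-.104,.17],np.radians(11))
E
```

```text
[ 0.5631 -0.3324  0.2098]
shift [-0.0073  0.2297  0.0364] turn [1.000e-03 2.600e-02 1.501e+00] | q [-0.61  0.26  1.38  0.    1.48 -2.3 ] t 5.95
```

View pics/w4.png

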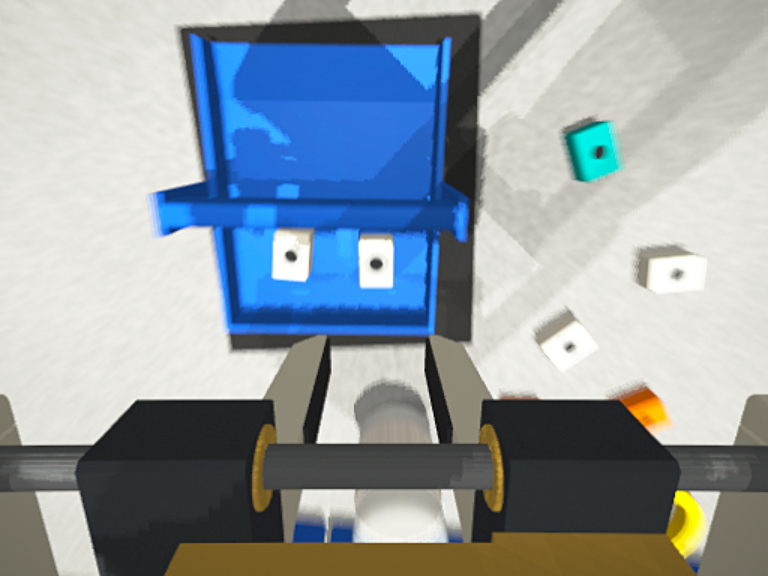

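jog_arm(
  steps=[
    [0.3,-0.007,0.23,0.03,0,0,1.5],
    [0.3,-0.007,0.23,0.03,0,0,1.5],
    [0.3,-0.007,0.23,0.03,0,0,1.5],
    [0.3,-0.007,0.23,0.03,0,0,1.5],
    [0.3,-0.007,0.23,0.03,0,0,1.5],
  ],
)

```text
t: 6.58
tool_pos: [0.5424, -0.1005, 0.1766]
orientation: [1.231, 2.869, -0.001]
force: [0.5, 0.1, 0.1]
opening: 0.0648
```

Run:
```python
from h import *
delta([.543,-.104,.15],np.radians(12))
```

```text
shift [-0.0025 -0.0021  0.0267] turn [0.012 0.015 0.551] | q [-0.27  0.01  1.71 -0.    1.4  -1.03] t 6.58
```

jog_arm(
  steps=[
    [0.3,-0.002,-0.002,0.027,0.01,0.015,0.55],
    [0.3,-0.002,-0.002,0.027,0.01,0.015,0.55],
    [0.3,-0.002,-0.002,0.027,0.01,0.015,0.55],
    [0.3,-0.002,-0.002,0.027,0.01,0.015,0.55],
  ],
)

```text
t: 7.08
tool_pos: [0.5431, -0.1037, 0.1502]
orientation: [1.974, 2.442, 0.003]
force: [-1.0, -0.3, -0.9]
opening: 0.0654
```

```bash
python3 look.py pics/w5.png
```

```text
[ 0.5431 -0.1037  0.1502]
```

View pics/w5.png

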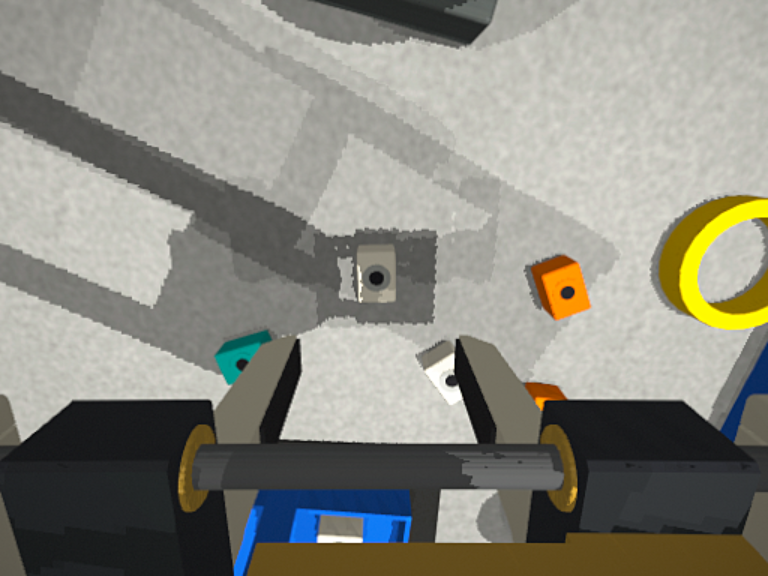

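Run:
```python
from px import *
print(W([(376,277),(451,380)]))
p=W([(376,277)])[0]
delta([p[0],p[1],.015],np.radians(12))
```

```text
[[ 0.5419 -0.1045]
 [ 0.6113 -0.1694]]
shift [-0.0005 -0.0017  0.1352] turn [0.003 0.    0.005] | q [-0.28  0.05  1.72  0.    1.36 -0.5 ] t 7.12
```

jog_arm(
  steps=[
    [0.3,0,-0.002,0.05,0,0,0],
    [0.3,0,-0.002,0.1,0,0,0],
    [0.3,0,-0.002,0.134,0,0,0],
    [0.3,0,-0.002,0.134,0,0,0],
    [1,0,-0.002,0.134,0,0,0],
  ],
)

```text
t: 7.75
tool_pos: [0.5417, -0.1041, 0.0164]
orientation: [1.966, 2.447, 0.003]
force: [-0.9, 0.4, -0.3]
opening: 0.0592
```

jog_arm(
  steps=[
    [1,0,0,0,0,0,0],
    [1,0,0,0,0,0,0],
    [1,0,0,0,0,0,0],
    [1,0,0,0,0,0,0],
    [1,0,0,-0.06,0,0,0],
  ],
)

```text
t: 8.38
tool_pos: [0.5368, -0.1028, 0.0715]
orientation: [-1.962, -2.443, 0.004]
force: [1.0, -0.8, -1.8]
opening: 0.0258
```

Run:
```python
from h import *
s=robot.read_state();print(s["opening"],s["tool_pos"])
a=np.radians(6.6);o=np.array([.515,-.373])
def T(x,y): return o+[np.cos(a)*x-np.sin(a)*y,np.sin(a)*x+np.cos(a)*y]
p=T(-.048,.035);print(p)
delta([*p,.2],a+np.pi/2)
```

```text
0.025803324810854632 [ 0.53677115 -0.10279101  0.07145197]
[ 0.46329531 -0.34374894]
shift [-0.2188 -0.1246 -0.1288] turn [-0.002 -0.009 -1.469] | q [-0.28  0.13  1.79  0.    1.23 -0.5 ] t 8.38
```

jog_arm(
  steps=[
    [1,0,0,-0.06,0,0,0],
    [1,-0.218,-0.125,-0.13,0,0,-1.47],
    [1,-0.218,-0.125,-0.13,0,0,-1.47],
    [1,-0.218,-0.125,-0.13,0,0,-1.47],
    [1,-0.218,-0.125,-0.13,0,0,-1.47],
  ],
)

```text
t: 9.0
tool_pos: [0.47, -0.3195, 0.1945]
orientation: [-0.995, -2.971, -0.001]
force: [0.3, 0.4, -1.1]
opening: 0.0261
```

```bash
cat > T.py <<'E'
from h import *
a=np.radians(6.6);o=np.array([.515,-.373])
def T(x,y): return o+[np.cos(a)*x-np.sin(a)*y,np.sin(a)*x+np.cos(a)*y]
E
python3 - <<'E'
from T import *
delta([*T(-.048,.035),.19],a+np.pi/2)
E
```

```text
shift [-0.0093 -0.0234  0.0045] turn [ 0.001 -0.008 -0.761] | q [-0.69  0.07  1.62 -0.    1.46 -1.61] t 9.0
```

jog_arm(
  steps=[
    [1,-0.009,-0.023,0,0,0,-0.76],
    [1,-0.009,-0.023,0,0,0,-0.76],
    [1,-0.009,-0.023,0,0,0,-0.76],
    [1,-0.009,-0.023,0,0,0,-0.76],
    [1,-0.009,-0.023,0,0,0,-0.76],
  ],
)

```text
t: 9.62
tool_pos: [0.4633, -0.3433, 0.1943]
orientation: [0.178, -3.129, -0.006]
force: [-0.4, -0.7, 0.2]
opening: 0.0258
```

Run:
```python
from T import *
delta([*T(-.048,.035),.041],a+np.pi/2)
```

```text
shift [-0.0011 -0.0012  0.1533] turn [ 0.004 -0.007 -0.002] | q [-0.72  0.1   1.6  -0.    1.46 -2.41] t 9.62
```

jog_arm(
  steps=[
    [1,0,0,0.06,0,0,0],
    [1,0,0,0.11,0,0,0],
    [1,0,0,0.153,0,0,0],
    [1,0,0,0.153,0,0,0],
    [0.57,0,0,0.153,0,0,0],
  ],
)

```text
t: 10.25
tool_pos: [0.4629, -0.3435, 0.0432]
orientation: [0.175, -3.13, -0.004]
force: [0.7, 0.3, -0.2]
opening: 0.0321
```

jog_arm(
  steps=[
    [0.57,0,0,0,0,0,0],
    [0.57,0,0,-0.03,0,0,0],
    [0.57,0,0,-0.08,0,0,0],
    [0.57,0,0,-0.16,0,0,0],
    [0.57,0,0,-0.16,0,0,0],
  ],
)

```text
t: 10.88
tool_pos: [0.4667, -0.3461, 0.2115]
orientation: [-0.175, 3.134, -0.009]
force: [0.4, -0.4, 0.6]
opening: 0.0399
```

```bash
python3 look.py pics/w6.png
python3 - <<'E'
from h import *
delta([.611,-.169,.17],np.radians(43.5))
c=cam("top")
crop(c,250,160,175,125,4,"pics/t6.png",20)
E
```

```text
[ 0.4666 -0.3461  0.2115]
shift [-0.1631  0.1602  0.0409] turn [-0.005  0.004  0.923] | q [-0.72  0.08  1.58 -0.    1.48 -2.41] t 10.93
```

View pics/w6.png

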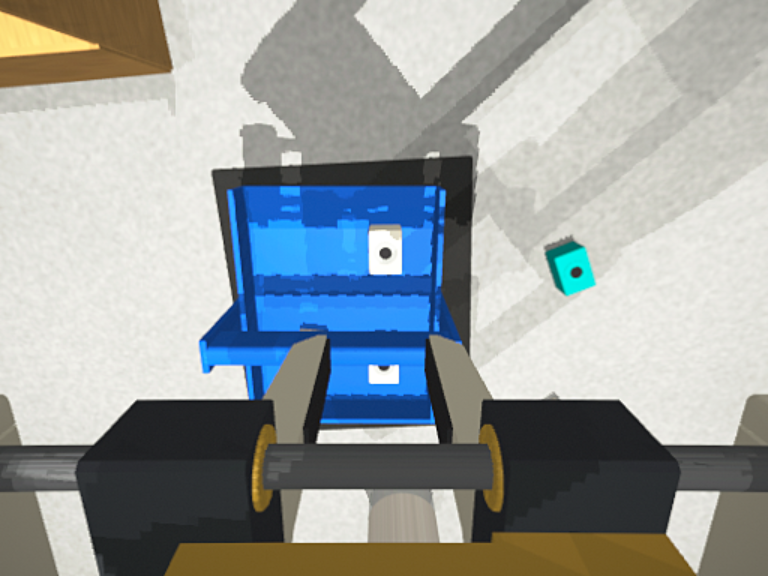

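View pics/t6.png

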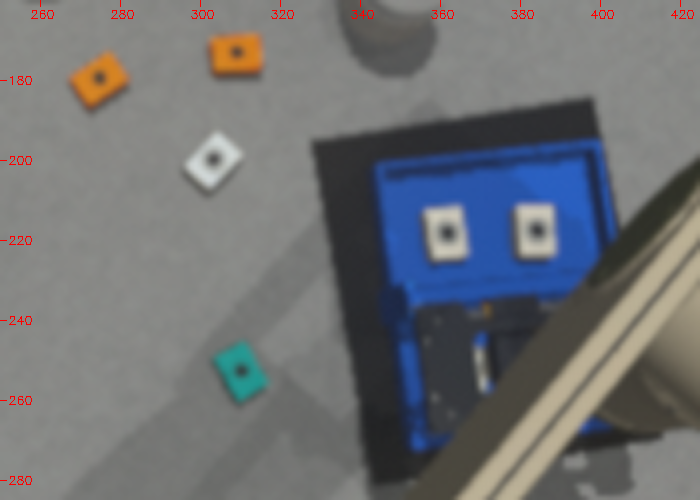

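jog_arm(
  steps=[
    [0.3,-0.163,0.16,0.03,0,0,0.92],
    [0.3,-0.163,0.16,0.03,0,0,0.92],
    [0.3,-0.163,0.16,0.03,0,0,0.92],
    [0.3,-0.163,0.16,0.04,0,0,0.92],
    [0.3,-0.163,0.16,0.04,0,0,0.92],
  ],
)

```text
t: 11.6
tool_pos: [0.61, -0.1642, 0.1634]
orientation: [-1.216, -2.892, 0.004]
force: [-0.3, -0.6, -0.5]
opening: 0.0652
```

jog_arm(
  steps=[
    [0.3,0,0,0.01,0,0,0],
    [0.3,0,0,0.01,0,0,0],
  ],
)

```text
t: 11.85
tool_pos: [0.6081, -0.1637, 0.1503]
orientation: [-1.208, -2.89, 0.004]
force: [-0.2, -0.5, -0.1]
opening: 0.0651
```

```bash
python3 look.py pics/w7.png;python3 - <<'E'
from h import *
delta([.611,-.169,.015],np.radians(43.5))
E
```

```text
[ 0.6086 -0.1642  0.1515]
shift [-0.0059 -0.0009  0.1365] turn [-0.005 -0.006  0.018] | q [-0.34  0.27  1.48 -0.    1.4  -1.12] t 11.9
```

View pics/w7.png

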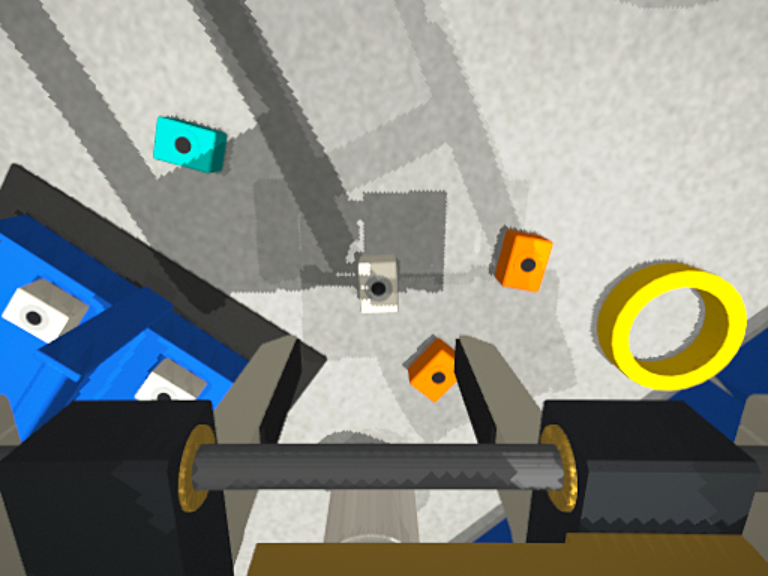

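Run:
```python
from px import *
P=W([(378,288),(437,378),(500,285),(420,345)]);print(P)
s=robot.read_state();R0=R.from_rotvec(s["orientation"])
for p in P: print(R0.inv().apply(np.array([*p,.015])-s["tool_pos"]).round(4))
```

```text
[[ 0.6119 -0.1695]
 [ 0.69   -0.1881]
 [ 0.6686 -0.1103]
 [ 0.6625 -0.1787]]
[-0.0069 -0.0006  0.1365]
[-0.0749  0.042   0.1358]
[-0.0045  0.0814  0.136 ]
[-0.0489  0.029   0.1361]
```

jog_arm(
  steps=[
    [0.3,-0.006,0,0.05,0,0,0.015],
    [0.3,-0.006,0,0.1,0,0,0.015],
    [0.3,-0.006,0,0.135,0,0,0.015],
    [0.3,-0.006,0,0.135,0,0,0.015],
    [1,-0.006,0,0.135,0,0,0.015],
  ],
)

```text
t: 12.52
tool_pos: [0.6116, -0.1692, 0.0167]
orientation: [-1.231, -2.882, 0.004]
force: [-0.0, 0.1, 0.6]
opening: 0.059
```

jog_arm(
  steps=[
    [1,0,0,0,0,0,0],
    [1,0,0,0,0,0,0],
    [1,0,0,0,0,0,0],
    [1,0,0,0,0,0,0],
    [1,0,0,-0.06,0,0,0],
  ],
)

```text
t: 13.15
tool_pos: [0.6073, -0.1675, 0.0708]
orientation: [-1.226, -2.871, 0.005]
force: [1.3, -0.6, 0.0]
opening: 0.0259
```

jog_arm(
  steps=[
    [1,0,0,-0.06,0,0,0],
    [1,0,0,-0.12,0,0,0],
  ],
)

```text
t: 13.4
tool_pos: [0.6088, -0.1677, 0.1918]
orientation: [-1.225, -2.87, 0.005]
force: [0.7, -0.6, -0.5]
opening: 0.0261
```

Run:
```python
from T import *
s=robot.read_state();print(s["opening"],s["tool_pos"])
p=T(-.048,-.03);print(p)
delta([*p,.2],a+np.pi/2)
```

```text
0.026118390102522565 [ 0.60883343 -0.16772266  0.19179817]
[ 0.47076622 -0.40831817]
shift [-0.0782 -0.2662 -0.0065] turn [-0.002 -0.022 -0.922] | q [-0.35  0.26  1.42 -0.    1.49 -1.11] t 13.4
```

jog_arm(
  steps=[
    [1,-0.078,-0.266,0,0,0,-0.92],
    [1,-0.078,-0.266,0,0,0,-0.92],
    [1,-0.078,-0.266,0,0,0,-0.92],
    [1,-0.078,-0.266,0,0,0,-0.92],
    [1,-0.078,-0.266,0,0,0,-0.92],
  ],
)

```text
t: 14.02
tool_pos: [0.4689, -0.4102, 0.1935]
orientation: [0.16, -3.117, -0.009]
force: [1.0, -0.5, -1.3]
opening: 0.0265
```

jog_arm(
  steps=[
    [1,0,0,0,0,0,0],
    [1,0,0,0,0,0,0],
  ],
)

```text
t: 14.28
tool_pos: [0.469, -0.4098, 0.1933]
orientation: [0.155, -3.117, -0.01]
force: [0.4, 0.7, -0.4]
opening: 0.0259
```

Run:
```python
from T import *
delta([*T(-.048,-.03),.041],a+np.pi/2)
```

```text
shift [-5.000e-03  1.000e-04  1.522e-01] turn [ 0.008 -0.02  -0.016] | q [-0.79  0.23  1.45 -0.01  1.48 -2.46] t 14.28
```

jog_arm(
  steps=[
    [1,-0.002,0,0.06,0.008,-0.02,-0.016],
    [1,-0.002,0,0.11,0.008,-0.02,-0.016],
    [1,-0.002,0,0.153,0.008,-0.02,-0.016],
    [1,-0.002,0,0.153,0.008,-0.02,-0.016],
    [0.57,-0.002,0,0.153,0.008,-0.02,-0.016],
  ],
)

```text
t: 14.9
tool_pos: [0.4693, -0.4088, 0.0422]
orientation: [-0.182, 3.135, -0.003]
force: [0.5, -0.5, 0.4]
opening: 0.0322
```

jog_arm(
  steps=[
    [0.57,0,0,0,0,0,0],
    [0.57,0,0,-0.03,0,0,0],
    [0.57,0,0,-0.08,0,0,0],
    [0.57,0,0,-0.16,0,0,0],
    [0.57,0,0,-0.16,0,0,0],
  ],
)

```text
t: 15.52
tool_pos: [0.4717, -0.411, 0.211]
orientation: [-0.181, 3.127, -0.018]
force: [-0.8, -1.0, -0.5]
opening: 0.0397
```

```bash
python3 look.py pics/w8.png
python3 - <<'E'
from h import *
c=cam("top")
cv2.imwrite("pics/t8.png",cv2.resize(c["image"][:,:,::-1],(800,600)))
E
```

```text
[ 0.4716 -0.4109  0.2111]
```

View pics/w8.png

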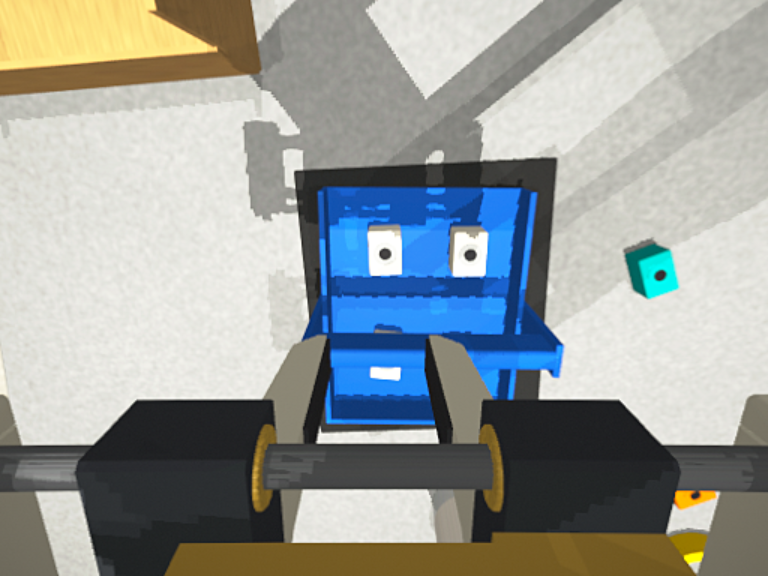

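View pics/t8.png

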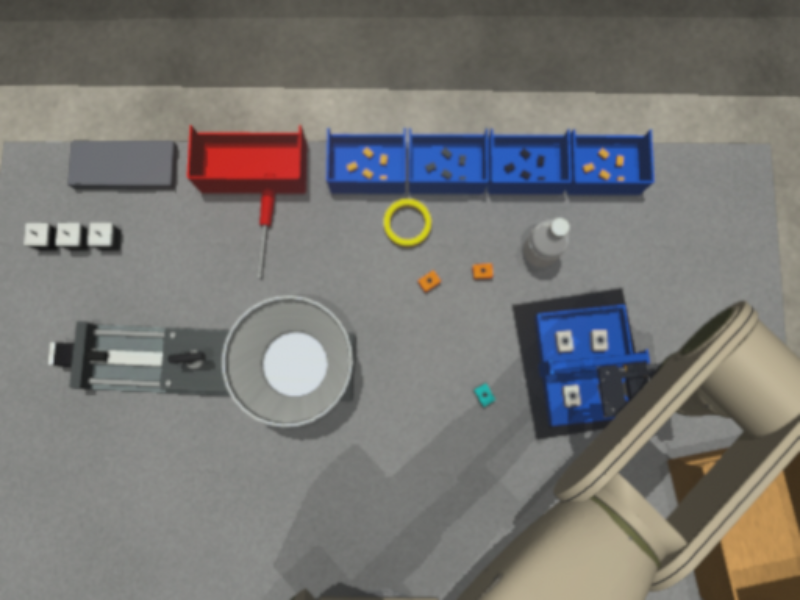

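Run:
```python
from T import *
delta([.515,-.373,.21],a)
```

```text
shift [-0.0481  0.0319 -0.0023] turn [-0.012 -0.002 -1.57 ] | q [-0.8   0.2   1.46 -0.    1.47 -2.49] t 15.62
```

Half-turn ambiguity: +1.57 is the one within joint 6's range.

jog_arm(
  steps=[
    [0,-0.048,0.032,0,0,0,1.57],
    [0,-0.048,0.032,0,0,0,1.57],
    [0,-0.048,0.032,0,0,0,1.57],
    [0,-0.048,0.032,0,0,0,1.57],
    [0,-0.048,0.032,0,0,0,1.57],
  ],
  force=60,
)

```text
t: 16.25
tool_pos: [0.5142, -0.3722, 0.2054]
orientation: [1.258, 2.874, -0.001]
force: [-0.6, 0.3, -0.1]
opening: 0.0853
```

Run:
```python
from T import *
delta([.515,-.373,.19],a)
```

```text
shift [-0.0011 -0.      0.0154] turn [0.003 0.004 0.63 ] | q [-0.71  0.23  1.42  0.    1.48 -1.45] t 16.25
```

jog_arm(
  steps=[
    [0,0,0,0,0,0,0.63],
    [0,0,0,0,0,0,0.63],
    [0,0,0,0,0,0,0.63],
    [0,0,0,0,0,0,0.63],
    [0,0,0,0,0,0,0.63],
  ],
)

```text
t: 16.88
tool_pos: [0.5136, -0.3716, 0.2035]
orientation: [2.088, 2.345, 0.001]
force: [0.8, -0.4, 0.1]
opening: 0.0934
```

```bash
python3 look.py pics/w9.png
python3 - <<'E'
from T import *
delta([.515,-.373,.088],a)
E
```

```text
[ 0.5137 -0.3716  0.2038]
shift [-0.0014  0.0009  0.1158] turn [0.002 0.001 0.002] | q [-0.71  0.23  1.43  0.    1.48 -0.83] t 16.93
```

View pics/w9.png

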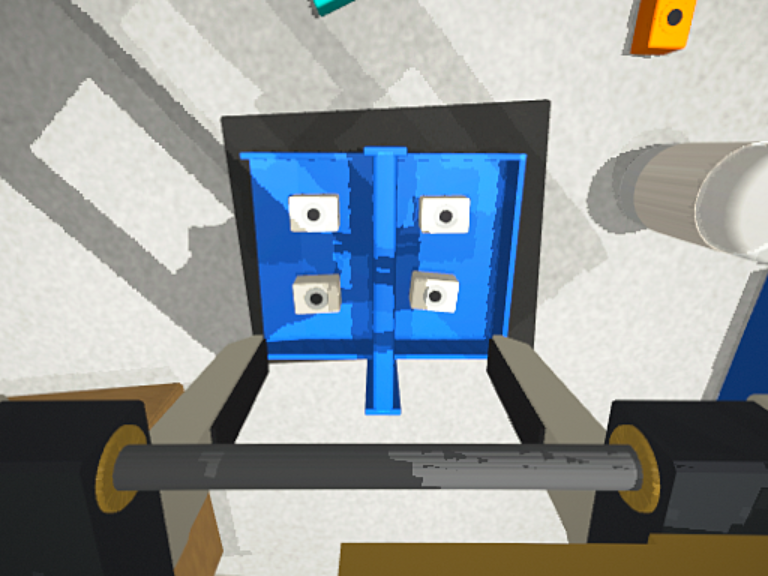

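jog_arm(
  steps=[
    [0,-0.001,0.001,0.05,0,0,0],
    [0,-0.001,0.001,0.1,0,0,0],
    [0,-0.001,0.001,0.117,0,0,0],
    [0,-0.001,0.001,0.117,0,0,0],
    [1,-0.001,0.001,0.117,0,0,0],
  ],
  force=60,
)

```text
t: 17.55
tool_pos: [0.5164, -0.3737, 0.0894]
orientation: [2.083, 2.344, 0.002]
force: [-0.3, -0.4, -0.1]
opening: 0.0872
```

jog_arm(
  steps=[
    [1,0,0,0,0,0,0],
    [1,0,0,0,0,0,0],
    [1,0,0,0,0,0,0],
    [1,0,0,0,0,0,0],
    [1,0,0,0,0,0,0],
  ],
)

```text
t: 18.18
tool_pos: [0.5163, -0.3737, 0.0893]
orientation: [2.083, 2.344, 0.002]
force: [0.5, -0.4, 0.2]
opening: 0.0379
```

jog_arm(
  steps=[
    [1,0,0,0,0,0,0],
    [1,0,0,0,0,0,0],
    [1,0,0,0,0,0,0],
    [1,0,0,0,0,0,0],
    [1,0,0,0,0,0,0],
  ],
)

```text
t: 18.8
tool_pos: [0.5167, -0.3736, 0.0895]
orientation: [2.082, 2.344, 0.002]
force: [3.6, 0.9, 0.3]
opening: 0.0138
```

```bash
python3 look.py pics/w10.png
python3 - <<'E'
from h import *
s=robot.read_state();print(s["opening"],s["tool_pos"],s["force"])
c=cam("top")
crop(c,300,160,150,125,5,"pics/t10.png",20)
E
```

```text
[ 0.5166 -0.3736  0.0895]
0.013460245138978338 [ 0.51663858 -0.37363084  0.08951176] [2.86938494 1.2431096  0.55177229]
```

View pics/w10.png

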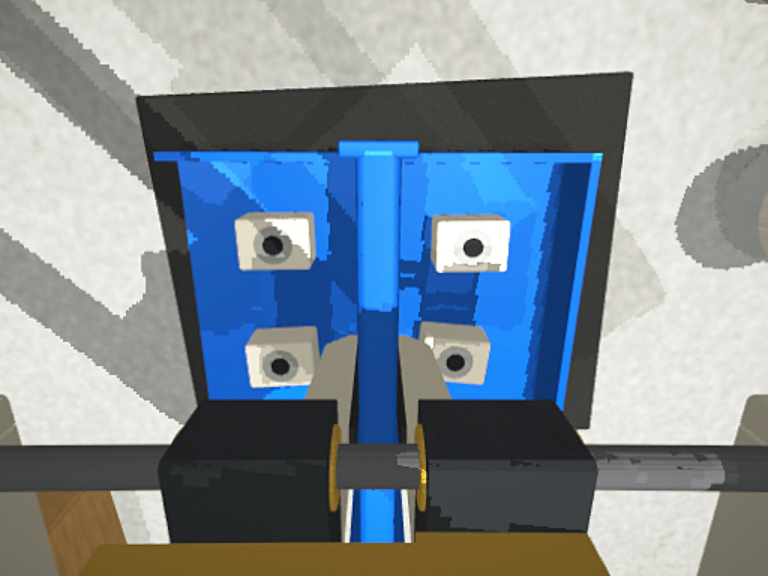

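jog_arm(
  steps=[
    [1,0,0,-0.01,0,0,0],
    [1,0,0,-0.03,0,0,0],
    [1,0,0,-0.055,0,0,0],
    [1,0,0,-0.08,0,0,0],
    [1,0,0,-0.1,0,0,0],
  ],
)

```text
t: 19.52
tool_pos: [0.5161, -0.3737, 0.1918]
orientation: [2.082, 2.343, 0.002]
force: [-0.6, 0.1, -5.7]
opening: 0.0135
```

jog_arm(
  steps=[
    [1,0,0,-0.02,0,0,0],
    [1,0,0,-0.045,0,0,0],
    [1,0,0,-0.07,0,0,0],
    [1,0,0,-0.09,0,0,0],
    [1,0,0,-0.1,0,0,0],
  ],
)

```text
t: 20.15
tool_pos: [0.5157, -0.3735, 0.2936]
orientation: [2.081, 2.341, 0.002]
force: [0.0, -1.0, -6.0]
opening: 0.0136
```

```bash
python3 look.py pics/w11.png
python3 - <<'E'
from h import *
s=robot.read_state();print(s["opening"],s["force"])
delta([.555,.16,.285],np.radians(16))
R0=R.from_rotvec(s["orientation"]);print(R0.as_matrix().round(3))
E
```

```text
[ 0.5158 -0.3737  0.2944]
0.013528982150448152 [ 0.43724228  0.43789812 -4.4168024 ]
shift [0.5254 0.1014 0.0066] turn [ 0.007  0.008 -0.162] | q [-0.71  0.2   1.29  0.    1.63 -0.83] t 20.2
[[-0.117  0.993  0.008]
 [ 0.993  0.117 -0.006]
 [-0.007  0.008 -1.   ]]
```

View pics/w11.png

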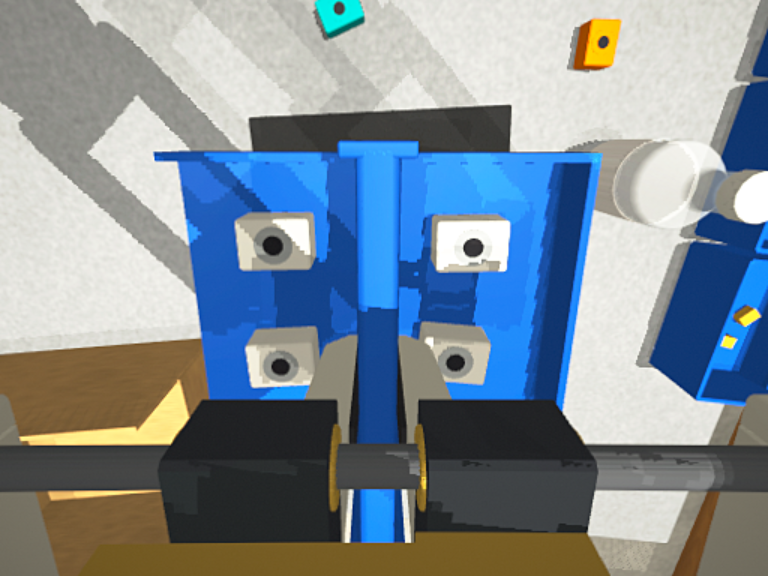

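```bash
cat > pour.py <<'E'
from h import *
def pose(th,liph=.18,off=.05,psi=16,C=(.511,.149)):
    th=np.radians(th);p=np.radians(psi);e=np.array([np.cos(p),np.sin(p),0]);up=np.array([0,0,1.])
    lip=np.array([*C,0])+off*e+liph*up
    bar=lip-((-.1*np.cos(th)+.079*np.sin(th))*e+(-.1*np.sin(th)-.079*np.cos(th))*up)
    z=np.sin(th)*e-np.cos(th)*up
    y=np.cos(th)*e+np.sin(th)*up; x=np.cross(y,z)
    return bar+.0035*z, R.from_matrix(np.c_[x,y,z])
def go(*a,**k):
    P,Q=pose(*a,**k);print("target",P.round(3));return delta(P,Rt=Q)
E
python3 -c "
from pour import *
go(0,.2)"
```

```text
target [0.655 0.19  0.276]
shift [0.5439 0.2044 0.0167] turn [ 0.007  0.008 -0.162] | q [-0.71  0.2   1.29  0.    1.63 -0.83] t 20.2
```

jog_arm(
  steps=[
    [1,0.015,0.006,0,0,0,-0.005],
    [1,0.045,0.017,0,0,0,-0.015],
    [1,0.08,0.03,0,0,0,-0.025],
    [1,0.115,0.043,0,0,0,-0.035],
    [1,0.15,0.056,0,0,0,-0.045],
  ],
)

```text
t: 20.82
tool_pos: [0.5536, -0.2157, 0.2924]
orientation: [2.028, 2.389, 0.001]
force: [-0.8, -0.5, -5.1]
opening: 0.0136
```

jog_arm(
  steps=[
    [1,0.035,0.013,0,0,0,-0.01],
    [1,0.07,0.026,0,0,0,-0.02],
    [1,0.105,0.04,0,0,0,-0.03],
    [1,0.14,0.053,0,0,0,-0.04],
    [1,0.175,0.066,0,0,0,-0.05],
  ],
)

```text
t: 21.45
tool_pos: [0.5895, -0.0299, 0.2904]
orientation: [1.967, 2.442, -0.001]
force: [0.4, 0.8, -4.7]
opening: 0.0138
```

```bash
python3 -c "
from pour import *
go(0,.2)"
```

```text
target [0.655 0.19  0.276]
shift [0.2013 0.111  0.0143] turn [ 0.003  0.005 -0.065] | q [-0.14  0.08  1.43 -0.    1.62 -0.35] t 21.45
```

jog_arm(
  steps=[
    [1,0.035,0.018,0,0,0,-0.01],
    [1,0.07,0.036,0,0,0,-0.025],
    [1,0.105,0.055,0.003,0,0,-0.04],
    [1,0.14,0.075,0.005,0,0,-0.05],
    [1,0.165,0.09,0.008,0,0,-0.06],
  ],
)

```text
t: 22.08
tool_pos: [0.6415, 0.1533, 0.2802]
orientation: [1.891, 2.504, -0.003]
force: [-0.5, -0.6, -4.7]
opening: 0.0137
```

```bash
python3 -c "
from pour import *
go(0,.2)"
```

```text
target [0.655 0.19  0.276]
shift [0.0319 0.0233 0.0046] turn [ 0.001  0.004 -0.002] | q [ 0.16  0.28  1.24 -0.    1.63 -0.12] t 22.07
```

jog_arm(
  steps=[
    [1,0.015,0.01,0.002,0,0,0],
    [1,0.028,0.02,0.004,0,0,0],
    [1,0.032,0.023,0.004,0,0,0],
    [1,0.032,0.023,0.004,0,0,0],
  ],
)

```text
t: 22.58
tool_pos: [0.655, 0.19, 0.2762]
orientation: [1.892, 2.503, -0.003]
force: [-0.9, -0.4, -5.7]
opening: 0.0139
```

```bash
python3 look.py pics/w12.png; python3 -c "
from pour import *
for t in (0,10,20,30): go(t,.195)
c=cam('top'); crop(c,100,140,200,150,4,'pics/t12.png',20)
c=cam('scene'); crop(c,230,60,200,150,4,'pics/s12.png',20)
"
```

```text
[0.655  0.1896 0.2764]
target [0.655 0.19  0.27 ]
shift [0.0007 0.0004 0.0059] turn [ 0.001  0.004 -0.003] | q [ 0.21  0.34  1.17 -0.    1.63 -0.07] t 22.62
target [0.641 0.186 0.287]
shift [ 0.0006 -0.0142 -0.0104] turn [-0.174  0.005 -0.003] | q [ 0.21  0.34  1.17 -0.    1.63 -0.07] t 22.62
target [0.625 0.182 0.3  ]
shift [ 0.0005 -0.0314 -0.0238] turn [-0.348  0.005 -0.002] | q [ 0.21  0.34  1.17 -0.    1.63 -0.07] t 22.62
target [0.606 0.176 0.31 ]
shift [ 0.0004 -0.0507 -0.0341] turn [-0.523  0.005 -0.002] | q [ 0.21  0.34  1.17 -0.    1.63 -0.07] t 22.62
```

View pics/w12.png

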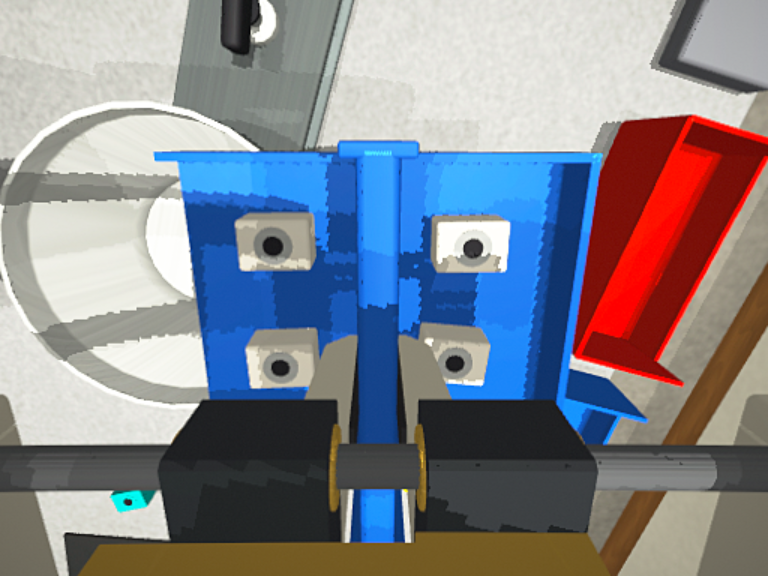

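View pics/s12.png

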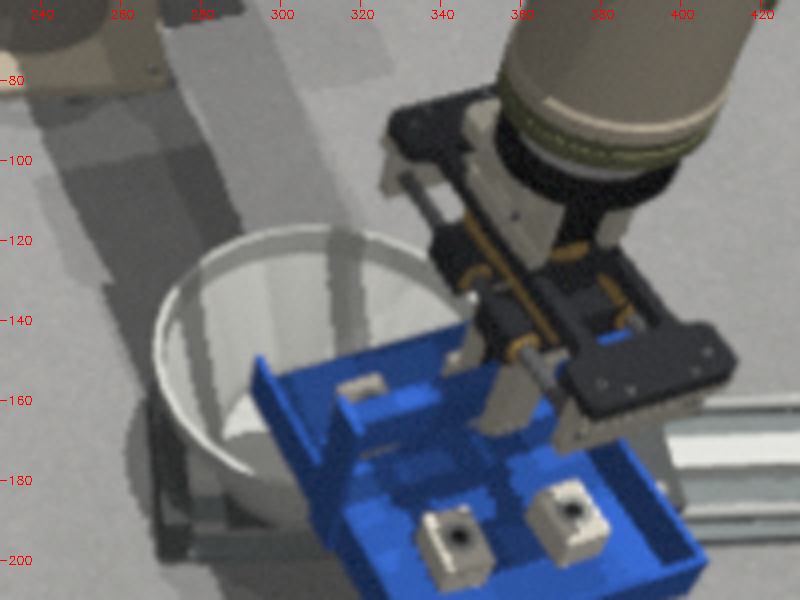

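```bash
python3 -c "
from pour import *
for t in (8,16,24,32,40,48,56): go(t,.195)
"
```

```text
target [0.644 0.187 0.284]
shift [ 0.0008 -0.0111 -0.0072] turn [-0.138  0.005 -0.003] | q [ 0.21  0.34  1.17 -0.    1.63 -0.07] t 22.73
target [0.631 0.184 0.295]
shift [ 0.0007 -0.0243 -0.0186] turn [-0.278  0.005 -0.003] | q [ 0.21  0.34  1.17 -0.    1.63 -0.07] t 22.73
target [0.617 0.179 0.305]
shift [ 0.0006 -0.0389 -0.0282] turn [-0.418  0.005 -0.003] | q [ 0.21  0.34  1.17 -0.    1.63 -0.07] t 22.73
target [0.602 0.175 0.312]
shift [ 0.0005 -0.0548 -0.0356] turn [-0.557  0.005 -0.002] | q [ 0.21  0.34  1.17 -0.    1.63 -0.07] t 22.73
target [0.586 0.171 0.317]
shift [ 0.0004 -0.0715 -0.0407] turn [-0.697  0.005 -0.002] | q [ 0.21  0.34  1.17 -0.    1.63 -0.07] t 22.73
target [0.569 0.166 0.32 ]
shift [ 0.0004 -0.0887 -0.0434] turn [-0.836  0.006 -0.001] | q [ 0.21  0.34  1.17 -0.    1.63 -0.07] t 22.73
target [0.553 0.161 0.32 ]
shift [ 0.0003 -0.1062 -0.0437] turn [-0.976  0.006 -0.001] | q [ 0.21  0.34  1.17 -0.    1.63 -0.07] t 22.73
```

jog_arm(
  steps=[
    [1,0,-0.011,-0.007,-0.14,0,0],
    [1,0,-0.024,-0.0185,-0.28,0,0],
    [1,0,-0.039,-0.028,-0.42,0,0],
    [1,0,-0.055,-0.0355,-0.56,0,0],
    [1,0,-0.0715,-0.041,-0.7,0,0],
  ],
)

```text
t: 23.35
tool_pos: [0.5854, 0.1692, 0.3185]
orientation: [1.572, 2.081, 0.763]
force: [-0.0, -0.1, -5.1]
opening: 0.0137
```

```bash
python3 -c "
from pour import *
for t in (40,50,56,60): go(t,.19)
c=cam('scene'); crop(c,230,60,200,150,4,'pics/s13.png',20)
print(robot.read_state()['force'])
"
```

```text
target [0.586 0.171 0.312]
shift [ 0.0011 -0.0034  0.0055] turn [ 0.008  0.007 -0.   ] | q [ 0.15 -0.53  2.06  0.1   0.9  -0.16] t 23.35
target [0.565 0.165 0.315]
shift [ 0.001  -0.0179 -0.0109] turn [-0.166  0.007  0.   ] | q [ 0.15 -0.53  2.06  0.1   0.9  -0.16] t 23.35
target [0.553 0.161 0.315]
shift [ 0.0009 -0.0278 -0.0194] turn [-0.271  0.007  0.001] | q [ 0.15 -0.53  2.06  0.1   0.9  -0.16] t 23.35
target [0.544 0.159 0.314]
shift [ 0.0009 -0.035  -0.0245] turn [-0.341  0.007  0.001] | q [ 0.15 -0.53  2.06  0.1   0.9  -0.16] t 23.35
[ -2.7535139   -0.15367464 -16.85714295]
```

View pics/s13.png

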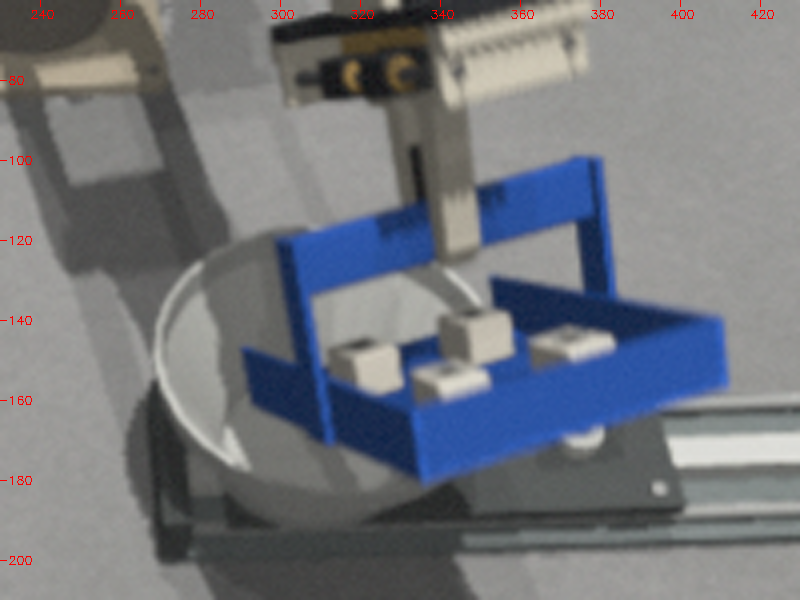

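jog_arm(
  steps=[
    [1,0,-0.012,-0.004,-0.1,0,0],
    [1,0,-0.02,-0.011,-0.19,0,0],
    [1,0,-0.028,-0.018,-0.27,0,0],
    [1,0,-0.028,-0.018,-0.27,0,0],
    [1,0,-0.028,-0.018,-0.27,0,0],
  ],
)

```text
t: 24.02
tool_pos: [0.5509, 0.1599, 0.3085]
orientation: [1.425, 1.887, 0.995]
force: [0.3, 0.8, -2.7]
opening: 0.0137
```

```bash
python3 -c "
from pour import *
go(56,.19);go(62,.19)
c=cam('scene'); crop(c,230,60,200,150,4,'pics/s14.png',20)
print(robot.read_state()['force'])
"
```

```text
target [0.553 0.161 0.315]
shift [ 0.0005  0.0066 -0.0021] turn [-0.003  0.006  0.002] | q [ 0.11 -0.89  2.42  0.22  0.66 -0.28] t 24.02
target [0.54  0.157 0.314]
shift [ 0.0005 -0.0019 -0.0121] turn [-0.108  0.006  0.002] | q [ 0.11 -0.89  2.42  0.22  0.66 -0.28] t 24.02
[ 0.02235809 -0.12789786 -2.8399374 ]
```

View pics/s14.png

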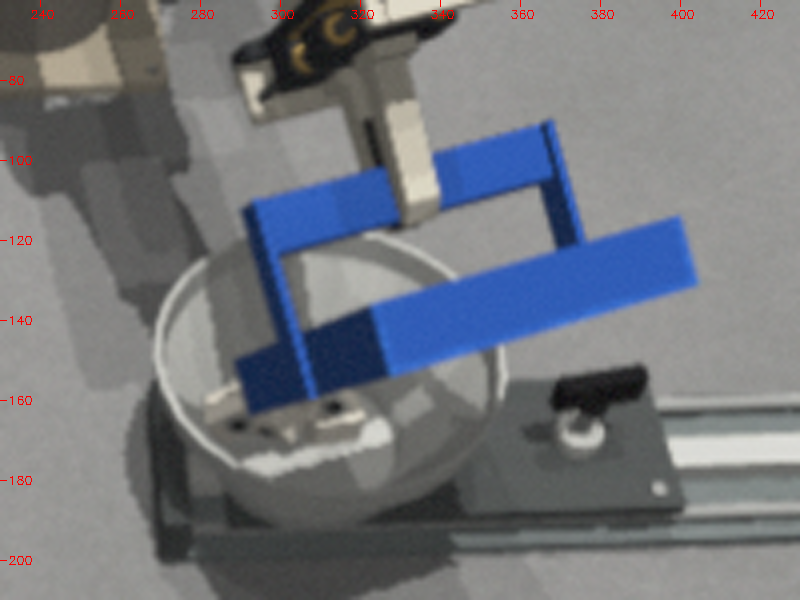

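```bash
python3 look.py pics/w14.png; python3 -c "
from pour import *
go(40,.2);go(20,.21);go(0,.22)
"
```

```text
[0.5512 0.1602 0.3098]
target [0.586 0.171 0.322]
shift [0.0004 0.0306 0.0232] turn [0.278 0.006 0.001] | q [ 0.11 -0.89  2.42  0.22  0.66 -0.28] t 24.12
target [0.625 0.182 0.315]
shift [0.0006 0.0473 0.0603] turn [ 0.627  0.007 -0.   ] | q [ 0.11 -0.89  2.42  0.22  0.66 -0.28] t 24.12
target [0.655 0.19  0.296]
shift [0.0008 0.0489 0.0977] turn [ 0.976  0.007 -0.001] | q [ 0.11 -0.89  2.42  0.22  0.66 -0.28] t 24.12
```

View pics/w14.png

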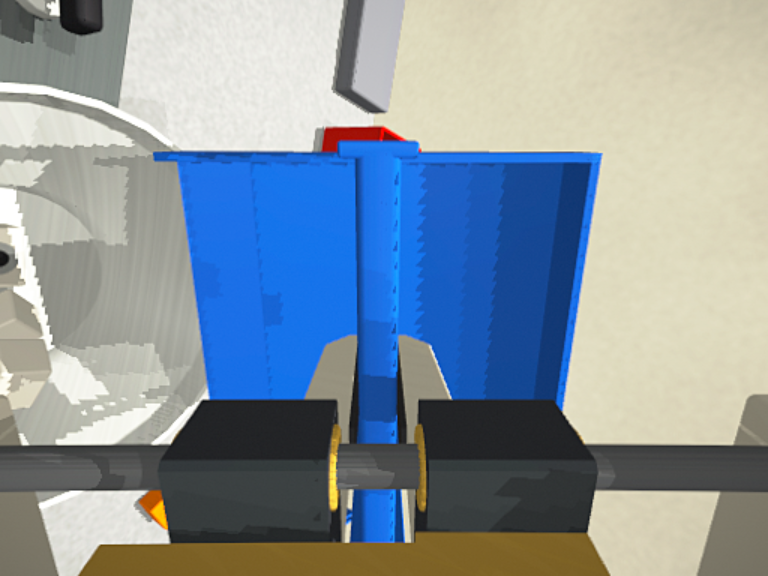

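jog_arm(
  steps=[
    [1,0,0.012,0.003,0.1,0,0],
    [1,0,0.022,0.012,0.2,0,0],
    [1,0,0.031,0.023,0.3,0,0],
    [1,0,0.04,0.04,0.46,0.003,0],
    [1,0,0.047,0.06,0.627,0.007,0],
  ],
)

```text
t: 24.75
tool_pos: [0.6265, 0.1814, 0.3194]
orientation: [1.746, 2.318, 0.41]
force: [0.9, 0.2, -2.7]
opening: 0.0141
```

```bash
python3 -c "
from pour import *
go(0,.225)
"
```

```text
target [0.655 0.19  0.3  ]
shift [0.0007 0.0217 0.0281] turn [0.351 0.001 0.   ] | q [ 0.19 -0.09  1.59  0.03  1.29 -0.1 ] t 24.75
```

jog_arm(
  steps=[
    [1,0,0.01,0.012,0.15,0,0],
    [1,0,0.018,0.02,0.3,0,0],
    [1,0,0.022,0.026,0.35,0,0],
    [1,0,0.022,0.026,0.35,0,0],
  ],
)

```text
t: 25.25
tool_pos: [0.6568, 0.1901, 0.3019]
orientation: [1.89, 2.508, 0.001]
force: [-0.7, 1.6, -4.4]
opening: 0.0135
```

```bash
python3 look.py pics/w15.png; python3 -c "
from pour import *
c=cam('scene'); crop(c,230,60,200,150,4,'pics/s15.png',20)
cv2.imwrite('pics/s15f.png',cv2.resize(c['image'][:,:,::-1],(800,600)))
M=np.radians(9.5)
delta([.53,-.3,.30],M); print(robot.read_state()['force'])
"
```

```text
[0.6563 0.1899 0.3029]
shift [-0.4362 -0.256   0.0031] turn [0.004 0.001 0.113] | q [ 0.21  0.34  1.12 -0.    1.68 -0.07] t 25.35
[-0.49127695 -0.24775602 -3.97201551]
```

View pics/w15.png

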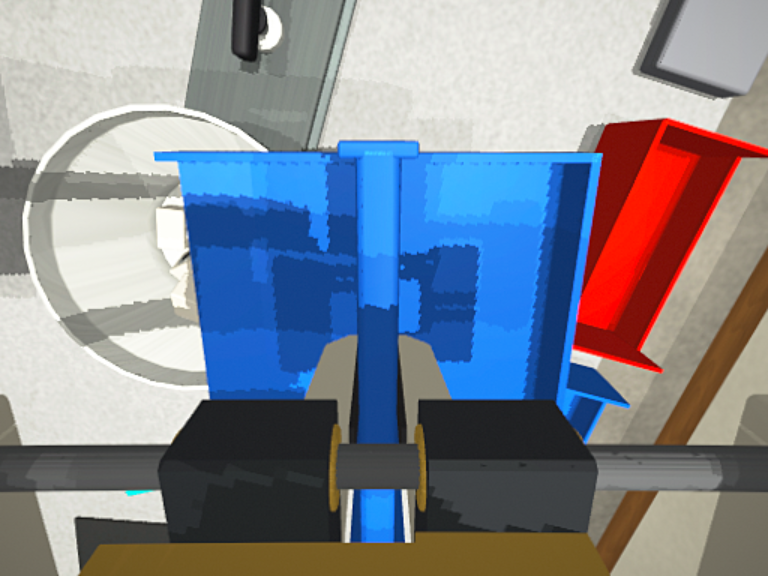

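View pics/s15f.png

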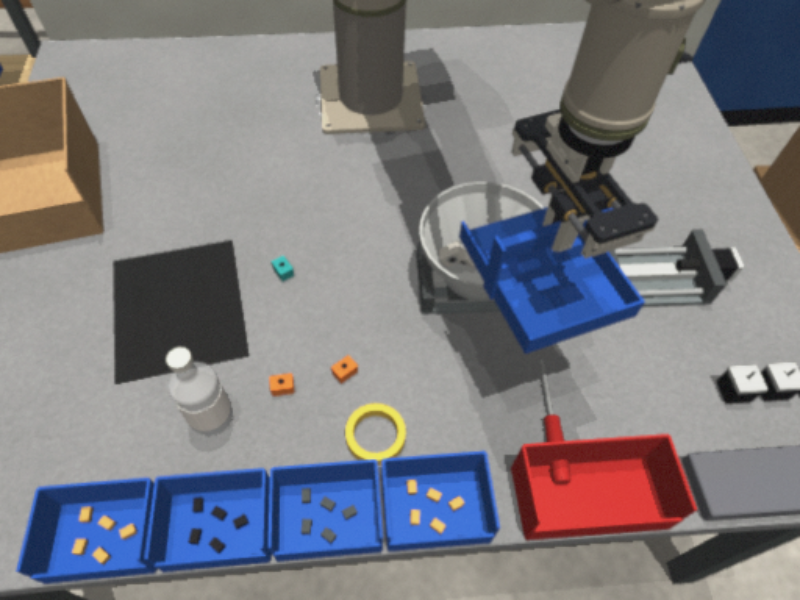

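```bash
python3 -c "
from pour import *
c=cam('top'); crop(c,310,170,120,120,5,'pics/t15.png',20)
crop(c,130,170,110,110,5,'pics/t15h.png',20)
c=cam('scene'); crop(c,55,145,120,110,5,'pics/s15m.png',20)
"
```

```text
(no output)
```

View pics/t15.png

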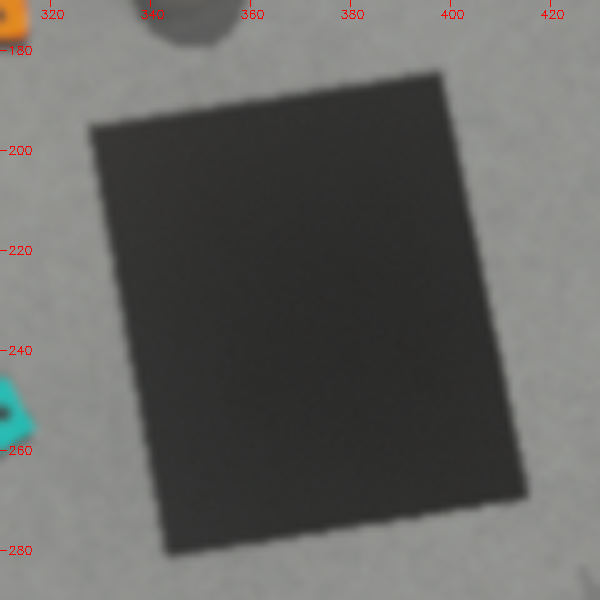

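View pics/s15m.png

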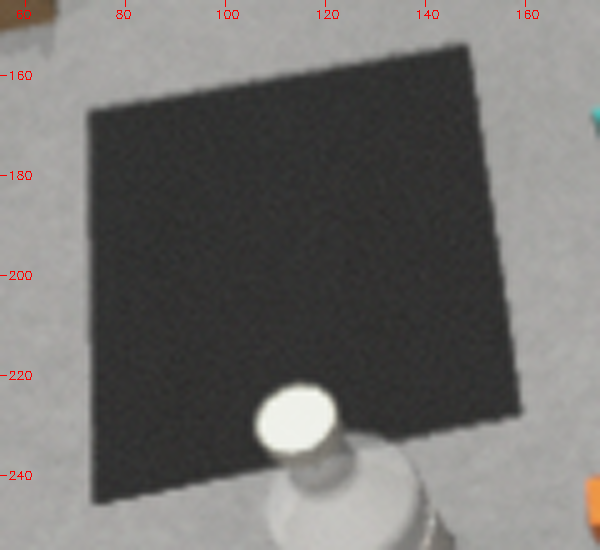

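View pics/t15h.png

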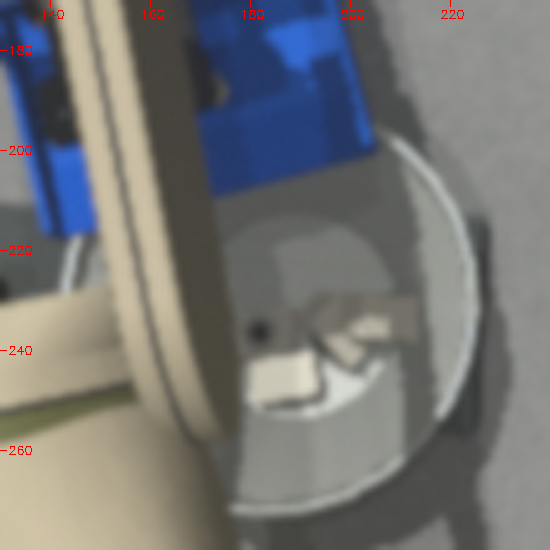

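```bash
python3 -c "
from pour import *
t=cam('top');s=cam('scene')
P=pw(t,[(310+x/5,170+y/5) for x,y in [(90,126),(440,72),(527,497),(167,555)]],.004)[:,:2]
Q=pw(s,[(55+x/5,145+y/5) for x,y in [(522,412),(94,502),(88,112),(467,45)]],.004)[:,:2]
for A in (P,Q):
  e=[A[(i+1)%4]-A[i] for i in range(4)]
  print(A.mean(0).round(4),[(np.linalg.norm(v).round(4),np.degrees(np.arctan2(v[1],v[0])).round(1)) for v in e])
"
```

```text
[ 0.5215 -0.3646] [(np.float64(0.2069), np.float64(-80.8)), (np.float64(0.2472), np.float64(-170.7)), (np.float64(0.2073), np.float64(99.3)), (np.float64(0.2476), np.float64(9.2))]
[ 0.5254 -0.3621] [(np.float64(0.2077), np.float64(-80.6)), (np.float64(0.2464), np.float64(-170.5)), (np.float64(0.2078), np.float64(99.2)), (np.float64(0.2459), np.float64(9.4))]
```

jog_arm(
  steps=[
    [1,-0.04,-0.024,0,0,0,0.01],
    [1,-0.085,-0.05,0,0,0,0.02],
    [1,-0.13,-0.076,0,0,0,0.03],
    [1,-0.175,-0.103,0,0,0,0.045],
    [1,-0.22,-0.13,0,0,0,0.055],
  ],
)

```text
t: 26.18
tool_pos: [0.5896, -0.0593, 0.3052]
orientation: [1.956, 2.452, 0.006]
force: [0.6, -1.0, -3.9]
opening: 0.0138
```

```bash
python3 -c "
from pour import *
delta([.523,-.364,.30],np.radians(9.3))
"
```

```text
shift [-0.2824 -0.1326  0.0049] turn [0.006 0.002 0.062] | q [-0.19  0.09  1.41  0.    1.64 -0.41] t 26.18
```

jog_arm(
  steps=[
    [1,-0.055,-0.026,0,0,0,0.01],
    [1,-0.11,-0.052,0,0,0,0.025],
    [1,-0.165,-0.078,0,0,0,0.04],
    [1,-0.22,-0.104,0,0,0,0.05],
    [1,-0.265,-0.125,0,0,0,0.06],
  ],
)

```text
t: 26.8
tool_pos: [0.5253, -0.3476, 0.3061]
orientation: [2.029, 2.388, 0.006]
force: [0.1, 0.7, -4.3]
opening: 0.0136
```

jog_arm(
  steps=[
    [1,-0.007,-0.004,0,0,0,0],
    [1,-0.007,-0.004,0,0,0,0],
  ],
)

```text
t: 27.05
tool_pos: [0.5221, -0.3554, 0.3069]
orientation: [2.03, 2.386, 0.006]
force: [-0.4, 0.4, -4.1]
opening: 0.0137
```

```bash
python3 -c "
from pour import *
delta([.523,-.364,.092],np.radians(9.3))
"
```

```text
shift [-0.0078 -0.0024  0.2149] turn [ 0.009  0.004 -0.001] | q [-0.68  0.19  1.29  0.    1.65 -0.84] t 27.05
```

jog_arm(
  steps=[
    [1,-0.006,0.0,0.05,0.007,0.004,0],
    [1,-0.008,-0.001,0.1,0.009,0.004,0],
    [1,-0.008,-0.002,0.15,0.009,0.004,0],
    [1,-0.008,-0.002,0.18,0.009,0.004,0],
    [1,-0.008,-0.002,0.195,0.009,0.004,0],
  ],
)

```text
t: 27.68
tool_pos: [0.5231, -0.3616, 0.1101]
orientation: [-2.031, -2.393, -0.0]
force: [0.5, -0.1, -4.2]
opening: 0.0139
```

jog_arm(
  steps=[
    [1,0,0,0,0,0,0],
  ],
)

```text
t: 27.8
tool_pos: [0.5234, -0.3604, 0.11]
orientation: [-2.029, -2.394, -0.001]
force: [-0.4, 0.4, -3.0]
opening: 0.0138
```

```bash
python3 -c "
from pour import *
delta([.523,-.364,.09],np.radians(9.3));print(robot.read_state()['tool_pos'])
"
```

```text
shift [-0.0036 -0.0009  0.02  ] turn [-0.002 -0.003  0.002] | q [-0.68  0.31  1.51  0.    1.33 -0.85] t 27.8
[ 0.52339683 -0.36039056  0.10998843]
```

jog_arm(
  steps=[
    [1,-0.003,0,0.01,0,0,0],
    [1,-0.004,-0.001,0.018,0,0,0],
    [1,-0.004,-0.001,0.02,0,0,0],
    [1,-0.004,-0.001,0.021,0,0,0],
  ],
)

```text
t: 28.3
tool_pos: [0.5231, -0.3648, 0.0895]
orientation: [-2.03, -2.394, -0.001]
force: [-0.9, 2.2, -0.2]
opening: 0.0138
```

```bash
python3 look.py pics/w16.png; python3 -c "
from pour import *
delta([.523,-.364,.09],np.radians(9.3));print(robot.read_state()['force'])
"
```

```text
[ 0.5231 -0.3648  0.0896]
shift [ 0.0008  0.     -0.0004] turn [-0.001 -0.002  0.002] | q [-0.69  0.34  1.52  0.    1.29 -0.85] t 28.35
[-1.50863238 -0.09208069 -1.61323603]
```

View pics/w16.png

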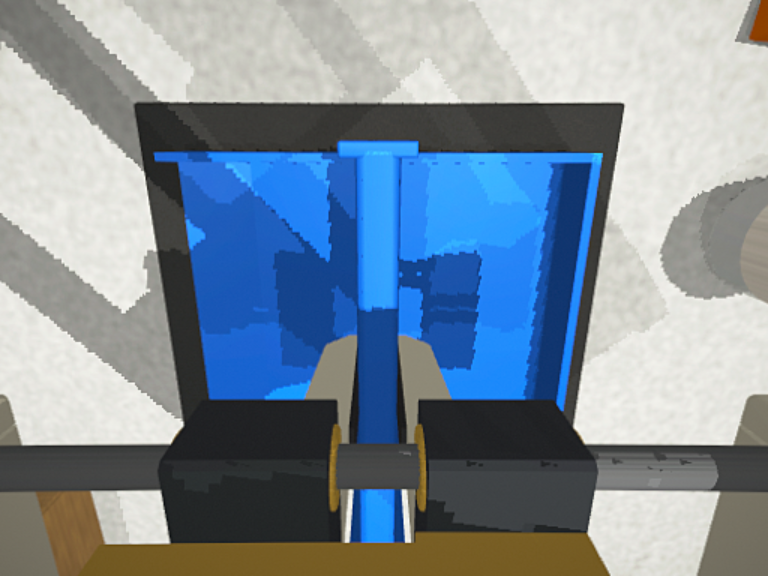

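Tote sits parallel to and centred on the mat, empty. Release and rise.

jog_arm(
  steps=[
    [0,0,0,0.0,0,0,0],
    [0,0,0,0.0,0,0,0],
    [0,0,0,0.0,0,0,0],
    [0,0,0,0.0,0,0,0],
    [0,0,0,-0.02,0,0,0],
  ],
)

```text
t: 28.98
tool_pos: [0.5219, -0.3638, 0.1081]
orientation: [-2.027, -2.391, -0.001]
force: [-0.8, 0.3, 0.2]
opening: 0.0592
```

jog_arm(
  steps=[
    [0,0,0,-0.06,0,0,0],
    [0,0,0,-0.12,0,0,0],
    [0,0,0,-0.16,0,0,0],
    [0,0,0,-0.16,0,0,0],
  ],
)

```text
t: 29.48
tool_pos: [0.5246, -0.366, 0.2755]
orientation: [2.029, 2.393, 0.001]
force: [-0.3, -1.0, 0.2]
opening: 0.0924
```

```bash
python3 -c "
from pour import *
t=cam('top'); crop(t,20,150,250,140,3,'pics/t17.png',20)
delta([.519,.327,.25],0)
delta([.5,0,.25],0)
"
```

```text
shift [0.6838 0.1085 0.0228] turn [-0.    -0.001  0.164] | q [-0.69  0.22  1.31  0.    1.61 -0.85] t 29.52
shift [0.3643 0.0363 0.0225] turn [-0.    -0.001  0.164] | q [-0.69  0.22  1.31  0.    1.61 -0.85] t 29.52
```

View pics/t17.png

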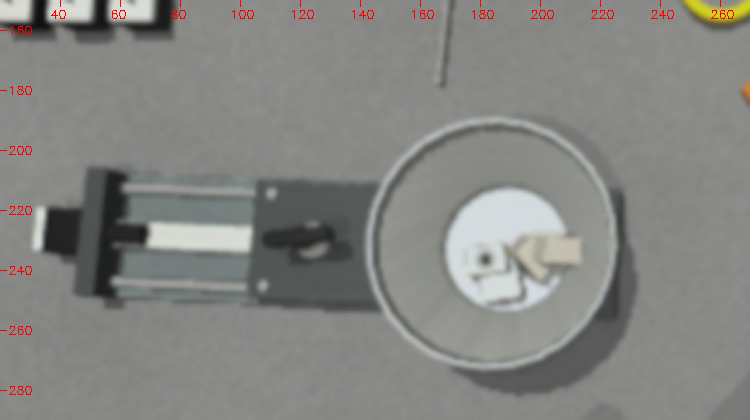

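jog_arm(
  steps=[
    [0,0.683,0.108,0,0,0,0.164],
    [0,0.683,0.108,0,0,0,0.164],
    [0,0.683,0.108,0,0,0,0.164],
    [0,0.683,0.108,0,0,0,0.164],
    [0,0.683,0.108,0,0,0,0.164],
  ],
)

```text
t: 30.15
tool_pos: [0.5197, -0.05, 0.269]
orientation: [-2.22, -2.219, 0.001]
force: [1.5, -0.3, -0.2]
opening: 0.0933
```

```bash
python3 -c "
from pour import *
delta([.519,.327,.25],0)
"
```

```text
shift [ 0.377  -0.0008  0.0195] turn [-0.002 -0.001 -0.   ] | q [-0.19 -0.09  1.65  0.    1.59 -0.19] t 30.15
```

jog_arm(
  steps=[
    [0,0.377,-0.001,0,0,0,0],
    [0,0.377,-0.001,0,0,0,0],
    [0,0.377,-0.001,0,0,0,0],
    [0,0.377,-0.001,0,0,0,0],
    [0,0.377,-0.001,0,0,0,0],
  ],
)

```text
t: 30.78
tool_pos: [0.518, 0.2622, 0.2684]
orientation: [-2.219, -2.219, 0.004]
force: [0.3, 0.1, -0.1]
opening: 0.0931
```

jog_arm(
  steps=[
    [0,0.05,0,0,0,0,0],
    [0,0.05,0,0,0,0,0],
    [0,0.05,0,0,0,0,0],
  ],
)

```text
t: 31.15
tool_pos: [0.5174, 0.3118, 0.2671]
orientation: [-2.218, -2.219, 0.008]
force: [0.2, 0.1, -0.4]
opening: 0.0929
```

```bash
python3 look.py pics/w18.png; python3 -c "
from pour import *
delta([.519,.327,.25],0)
c=cam('top');crop(c,20,170,150,100,5,'pics/t18.png',20)
"
```

```text
[0.5178 0.3112 0.2675]
shift [0.0158 0.0013 0.0175] turn [-0.006  0.001 -0.001] | q [0.46 0.13 1.42 0.   1.59 0.46] t 31.2
```

View pics/w18.png

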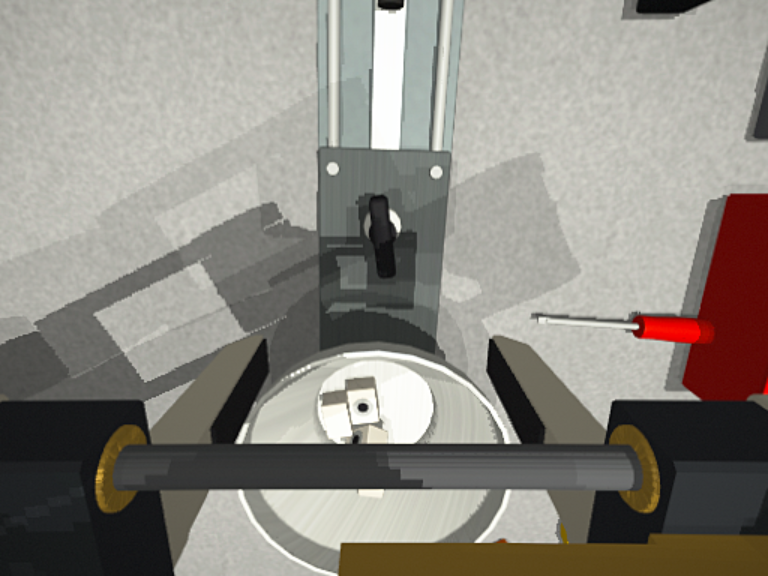

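```bash
python3 -c "
from px import *
print(W([(379,198),(386,276),(382,237)],.112))
for z in (.03,.05,.065):
  P=W([(320,150),(319,345),(451,154),(436,340),(332,168),(436,172)],z)
  f=lambda a,b:np.degrees(np.arctan2(*(P[b]-P[a])[::-1])).round(1)
  print(z,P.tolist(),f(1,0),f(3,2),f(4,5),np.linalg.norm(P[2]-P[0]))
print(W([(332,0),(332,140),(443,0),(437,145)],.03))
"
```

```text
[[0.517  0.3598]
 [0.5223 0.3029]
 [0.5192 0.3321]]
0.03 [[0.4664, 0.3905], [0.458, 0.2067], [0.5786, 0.3873], [0.5731, 0.2124], [0.4762, 0.3757], [0.5664, 0.3723]] 87.4 88.2 -2.2 0.11224562352270134
0.05 [[0.469, 0.3908], [0.4611, 0.2164], [0.5754, 0.3877], [0.5702, 0.2218], [0.4783, 0.3767], [0.5639, 0.3736]] 87.4 88.2 -2.1 0.10644515019483043
0.065 [[0.471, 0.391], [0.4633, 0.2237], [0.5731, 0.3881], [0.568, 0.2289], [0.4799, 0.3775], [0.562, 0.3745]] 87.4 88.2 -2.1 0.10214117680935547
[[0.4803 0.5011]
 [0.4769 0.3986]
 [0.5662 0.5009]
 [0.5663 0.3946]]
```

View pics/t18.png

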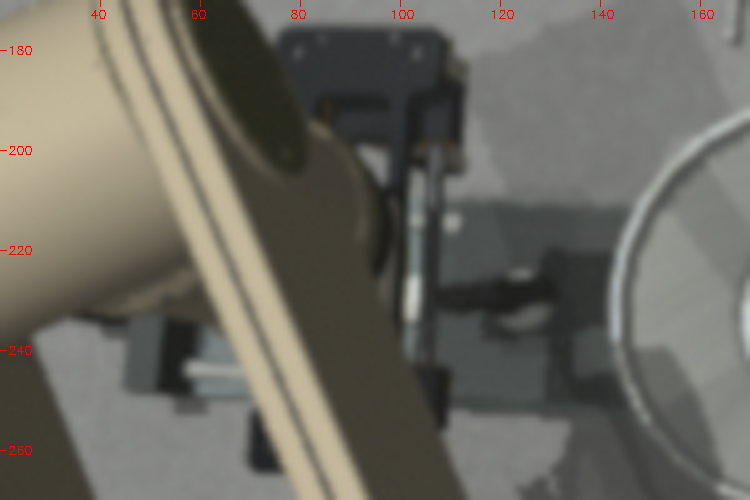

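```bash
python3 -c "
from pour import *
delta([.5185,.330,.094],np.radians(5.3))
"
```

```text
shift [0.0191 0.0013 0.1739] turn [-0.005 -0.    -0.094] | q [0.45 0.13 1.42 0.   1.59 0.46] t 31.25
```

jog_arm(
  steps=[
    [0.3,0.019,0.001,0,0,0,-0.094],
    [0.3,0.019,0.001,0.06,0,0,-0.094],
    [0.3,0.019,0.001,0.11,0,0,-0.094],
    [0.3,0.019,0.001,0.11,0,0,-0.094],
  ],
  force=40,
)

```text
t: 31.75
tool_pos: [0.5157, 0.327, 0.1529]
orientation: [-2.114, -2.315, 0.02]
force: [-0.4, 0.6, 0.8]
opening: 0.0659
```

```bash
python3 look.py pics/w19.png; python3 -c "
from pour import *
delta([.5185,.330,.094],np.radians(5.3))
"
```

```text
[0.5177 0.3282 0.1568]
shift [0.0018 0.0015 0.0628] turn [-0.009  0.001 -0.001] | q [0.48 0.22 1.53 0.   1.4  0.39] t 31.8
```

View pics/w19.png

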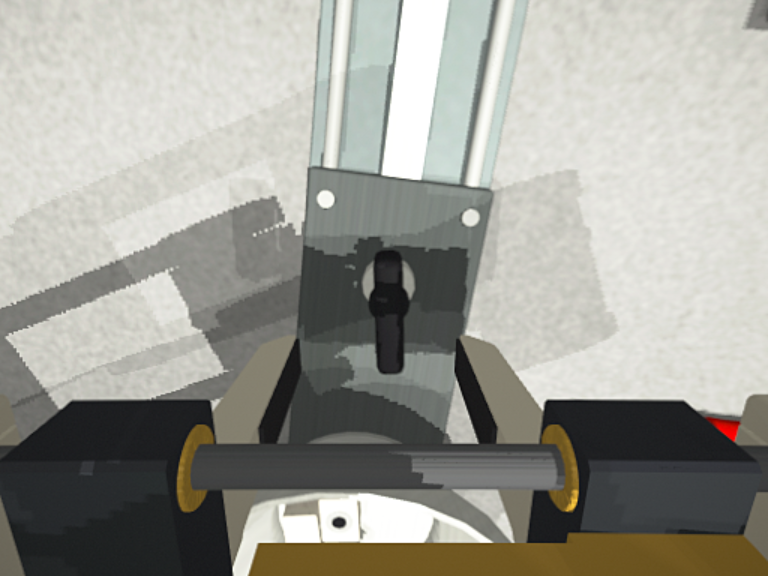

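```bash
python3 -c "
from px import *
P=W([(388,252),(390,372),(389,312)],.112);print(P,np.degrees(np.arctan2(*(P[0]-P[1])[::-1])))
delta([*P[2],.094],np.radians(5.3))
"
```

```text
[[0.5157 0.3644]
 [0.5228 0.3033]
 [0.5191 0.3353]] 96.62821119171912
shift [0.007  0.0026 0.0628] turn [-0.009  0.001 -0.001] | q [0.48 0.22 1.53 0.   1.4  0.39] t 31.8
```

jog_arm(
  steps=[
    [0.3,0.003,0.002,0.03,0,0,-0.015],
    [0.3,0.003,0.0025,0.061,0,0,-0.015],
    [0.3,0.003,0.0025,0.061,0,0,-0.015],
    [1,0.003,0.0025,0.061,0,0,-0.015],
    [1,0.003,0.0025,0.061,0,0,-0.015],
  ],
  force=40,
)

```text
t: 32.42
tool_pos: [0.521, 0.332, 0.0987]
orientation: [-2.098, -2.333, 0.005]
force: [0.5, 0.8, 0.2]
opening: 0.0496
```

jog_arm(
  steps=[
    [1,0,0,0,0,0,0],
    [1,0,0,0,0,0,0],
    [1,0,0,0,0,0,0],
    [1,0,0,0,0,0,0],
    [1,0,0,0,0,0,0],
  ],
)

```text
t: 33.05
tool_pos: [0.52, 0.332, 0.0987]
orientation: [-2.097, -2.333, 0.008]
force: [-5.5, -1.1, 4.6]
opening: 0.0135
```

```bash
python3 look.py pics/w20.png; python3 -c "
from pour import *
s=robot.read_state();print(s['opening'],s['tool_pos'],s['force'],s['wrist_torque'])
delta([.5192,.331,.094],np.radians(6))
"
```

```text
[0.52   0.332  0.0987]
0.013449350098336706 [0.51998725 0.33196063 0.09868242] [-5.1418404  -0.68870846  4.2871255 ] [-0.21978403  0.78234554 -0.04974811]
shift [-0.0009 -0.0009  0.0047] turn [-0.007 -0.     0.001] | q [0.48 0.28 1.57 0.   1.3  0.38] t 33.1
```

View pics/w20.png

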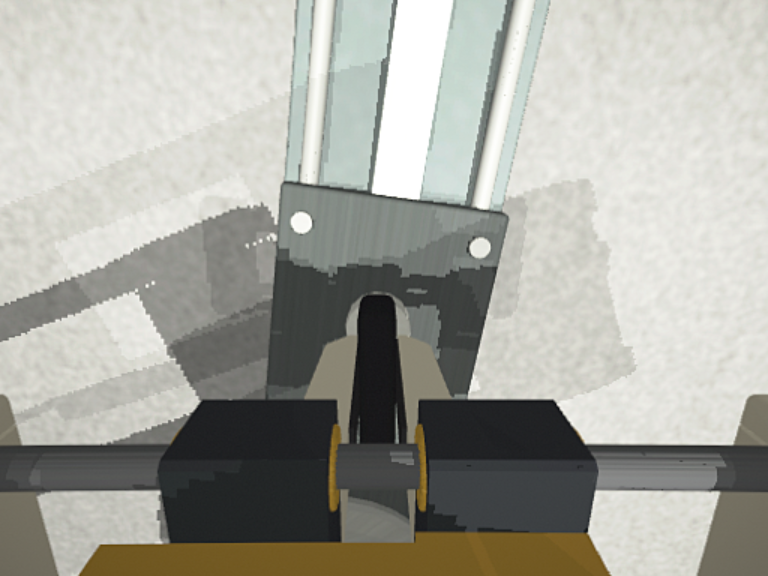

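jog_arm(
  steps=[
    [1,0,0,0,0,0,-0.1],
    [1,0,0,0,0,0,-0.2],
    [1,0,0,0,0,0,-0.3],
    [1,0,0,0,0,0,-0.4],
    [1,0,0,0,0,0,-0.5],
  ],
)

```text
t: 33.72
tool_pos: [0.5196, 0.3319, 0.0987]
orientation: [-1.45, -2.78, 0.007]
force: [-2.9, -1.0, 2.7]
opening: 0.0137
```

```bash
python3 -c "
from pour import *
s=robot.read_state();print(s['opening'],s['tool_pos'],s['force'],s['wrist_torque'])
delta(None,np.radians(88-90+83))
"
```

```text
0.013748919480036651 [0.51963337 0.33185316 0.09870682] [-2.8881724  -1.01103816  2.65163587] [-0.21236536  0.23104616 -0.00858756]
shift [0. 0. 0.] turn [-0.005 -0.006 -0.804] | q [ 0.48  0.28  1.57  0.    1.3  -0.13] t 33.73
```

jog_arm(
  steps=[
    [1,0,0,0,0,0,-0.1],
    [1,0,0,0,0,0,-0.2],
    [1,0,0,0,0,0,-0.3],
    [1,0,0,0,0,0,-0.4],
    [1,0,0,0,0,0,-0.5],
  ],
)

```text
t: 34.35
tool_pos: [0.5194, 0.3316, 0.0987]
orientation: [-0.711, -3.052, 0.005]
force: [-2.1, -1.9, 3.5]
opening: 0.0139
```

jog_arm(
  steps=[
    [1,0,0,0,0,0,-0.1],
    [1,0,0,0,0,0,-0.2],
    [1,0,0,0,0,0,-0.3],
    [1,0,0,0,0,0,-0.3],
    [1,0,0,0,0,0,-0.3],
  ],
)

```text
t: 34.98
tool_pos: [0.5193, 0.3314, 0.0987]
orientation: [-0.251, -3.123, 0.004]
force: [-1.9, -1.3, 1.7]
opening: 0.0138
```

```bash
python3 look.py pics/w21.png; python3 -c "
from pour import *
s=robot.read_state();print(s['opening'],s['tool_pos'],s['force'],s['wrist_torque'])
delta(s['tool_pos']+np.array([np.cos(np.radians(87.9)),np.sin(np.radians(87.9)),0])*.11,np.radians(81))
print(R.from_rotvec(s['orientation']).as_matrix().round(3))
"
```

```text
[0.5194 0.3315 0.0988]
0.013415195160794932 [0.51935919 0.33145352 0.09878444] [-1.63454653 -2.74845196  3.18949178] [-0.39073445 -0.03335597  0.03512983]
shift [ 0.0135  0.1092 -0.0002] turn [-0.003 -0.008 -0.003] | q [ 0.48  0.28  1.57  0.    1.3  -0.93] t 35.02
[[-0.987  0.159 -0.008]
 [ 0.159  0.987 -0.002]
 [ 0.008 -0.003 -1.   ]]
```

View pics/w21.png

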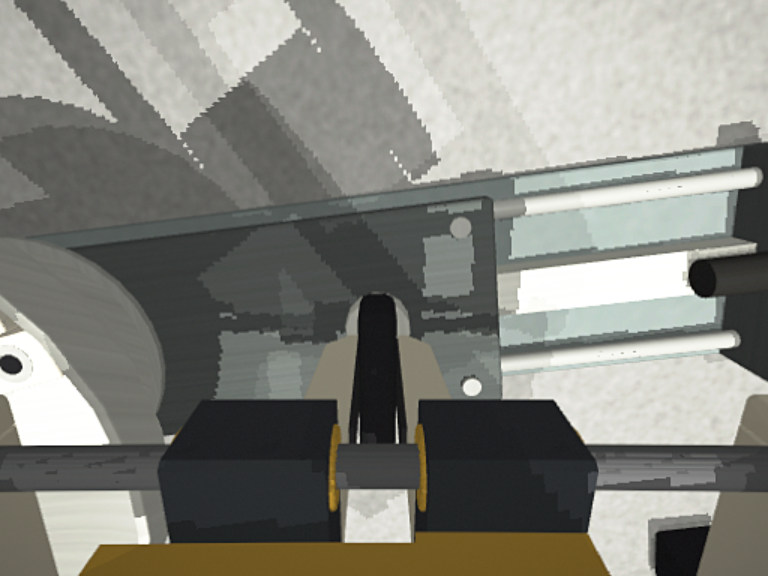

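jog_arm(
  steps=[
    [1,0.0006,0.005,0,0,0,0],
    [1,0.0018,0.015,0,0,0,0],
    [1,0.0031,0.025,0,0,0,0],
    [1,0.0043,0.035,0,0,0,0],
    [1,0.0055,0.045,0,0,0,0],
  ],
)

```text
t: 35.65
tool_pos: [0.5209, 0.376, 0.0987]
orientation: [-0.252, -3.123, 0.007]
force: [-3.5, -7.0, 6.0]
opening: 0.0141
```

```bash
python3 -c "
from pour import *
s=robot.read_state();print(s['opening'],s['tool_pos'],s['force'],s['wrist_torque'])
"
```

```text
0.014106358551810428 [0.52088124 0.37600429 0.09870098] [-3.46913799 -7.04899064  6.04231599] [-1.12056469  0.24191341  0.07746842]
```

jog_arm(
  steps=[
    [1,0.0012,0.01,0,0,0,0],
    [1,0.0025,0.02,0,0,0,0],
    [1,0.0037,0.03,0,0,0,0],
    [1,0.005,0.04,0,0,0,0],
    [1,0.006,0.048,0,0,0,0],
  ],
)

```text
t: 36.28
tool_pos: [0.5226, 0.4238, 0.0987]
orientation: [-0.255, -3.122, 0.01]
force: [-4.0, -6.8, 6.2]
opening: 0.0135
```

```bash
python3 look.py pics/w22.png; python3 -c "
from pour import *
s=robot.read_state();print(s['opening'],s['tool_pos'],s['force'],s['wrist_torque'])
"
```

```text
[0.5225 0.425  0.0987]
0.01366433324855824 [0.52254911 0.42496481 0.09868207] [-2.62295025 -3.9759089   5.85361509] [-0.55323032  0.02599236  0.03710765]
```

View pics/w22.png

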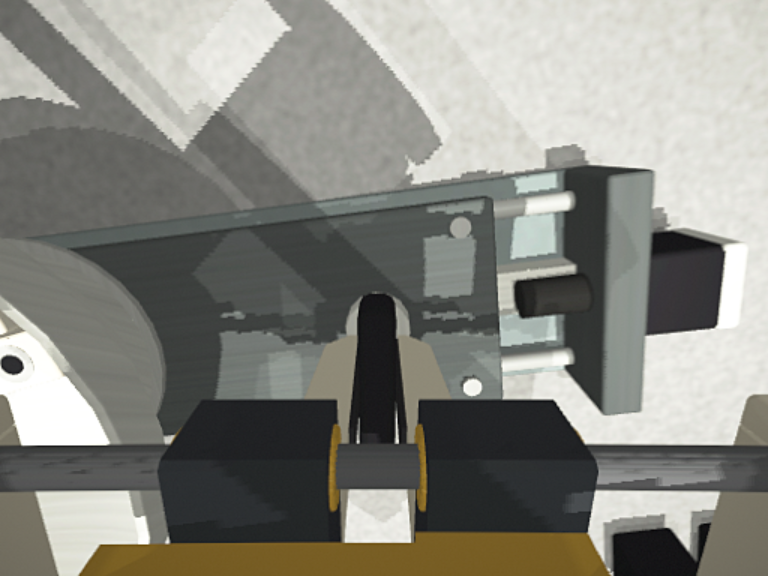

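jog_arm(
  steps=[
    [1,0.0005,0.004,0,0,0,0],
    [1,0.001,0.008,0,0,0,0],
    [1,0.0015,0.012,0,0,0,0],
  ],
)

```text
t: 36.7
tool_pos: [0.5229, 0.4352, 0.0987]
orientation: [-0.256, -3.122, 0.014]
force: [-5.1, -21.0, 13.1]
opening: 0.0139
```

jog_arm(
  steps=[
    [1,0.0003,0.002,0,0,0,0],
    [1,0.0004,0.003,0,0,0,0],
  ],
)

```text
t: 36.95
tool_pos: [0.523, 0.4352, 0.0987]
orientation: [-0.259, -3.12, 0.022]
force: [-5.6, -18.6, 11.6]
opening: 0.0137
```

```bash
python3 look.py pics/w23.png; python3 -c "
from pour import *
s=robot.read_state();print(s['tool_pos'],s['force'],s['wrist_torque'],s['q'])
delta(None,np.radians(-2.1))
"
```

```text
[0.5229 0.4352 0.0987]
[0.5229429  0.43521073 0.0986835 ] [ -4.99575285 -16.24401082  10.32634236] [-2.30537615  0.52353316  0.11687577] [ 0.62086313  0.45101921  1.353723   -0.00401487  1.35446604 -0.78322342]
shift [0. 0. 0.] turn [-0.019  0.003  1.442] | q [ 0.62  0.45  1.35 -0.    1.35 -0.78] t 37.0
```

View pics/w23.png

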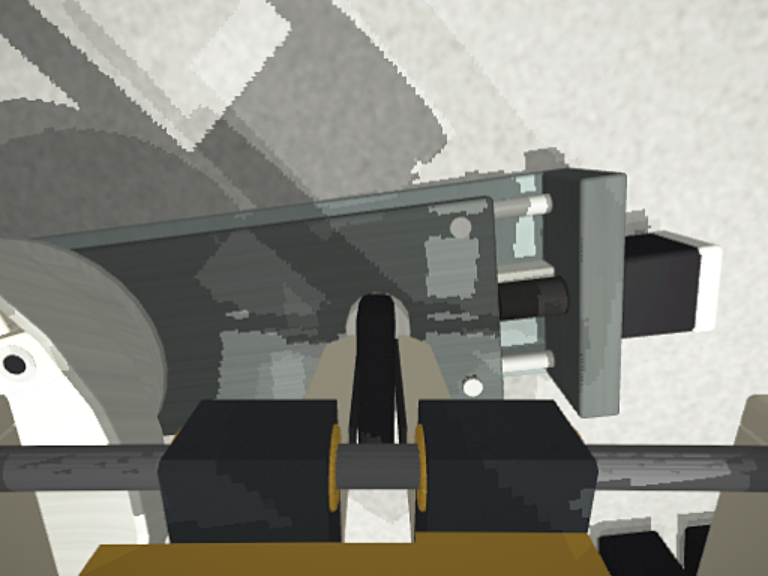

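jog_arm(
  steps=[
    [1,0,0.001,0,0,0,0.1],
    [1,0,0.001,0,0,0,0.2],
    [1,0,0.001,0,0,0,0.3],
    [1,0,0.001,0,0,0,0.4],
    [1,0,0.001,0,0,0,0.5],
  ],
)

```text
t: 37.62
tool_pos: [0.5231, 0.4354, 0.0987]
orientation: [-1.031, -2.96, 0.028]
force: [-3.1, -7.5, 4.8]
opening: 0.0135
```

```bash
python3 -c "
from pour import *
s=robot.read_state();print(s['tool_pos'],s['force'],s['wrist_torque'])
delta([.5229,.4357,.0987],np.radians(-2.1))
"
```

```text
[0.52308363 0.43535239 0.09874389] [-3.1499061  -7.47205161  4.81463091] [-0.56579406 -0.006712    0.03383783]
shift [0.0004 0.0002 0.    ] turn [-0.018  0.008  0.937] | q [ 0.62  0.45  1.35 -0.    1.36 -0.28] t 37.62
```

jog_arm(
  steps=[
    [1,0.0005,0.0007,0,0,0,0.1],
    [1,0.0005,0.0007,0,0,0,0.2],
    [1,0.0005,0.0007,0,0,0,0.3],
    [1,0.0005,0.0007,0,0,0,0.4],
    [1,0.0005,0.0007,0,0,0,0.5],
  ],
)

```text
t: 38.25
tool_pos: [0.5234, 0.4355, 0.0987]
orientation: [-1.741, -2.613, 0.031]
force: [-2.4, -5.9, 3.4]
opening: 0.0138
```

jog_arm(
  steps=[
    [1,0.0008,0,0,0,0,0.1],
    [1,0.0008,0,0,0,0,0.2],
    [1,0.0008,0,0,0,0,0.3],
    [1,0.0008,0,0,0,0,0.4],
  ],
)

```text
t: 38.75
tool_pos: [0.5236, 0.4355, 0.0987]
orientation: [2.229, 2.209, -0.031]
force: [-0.1, -5.3, 2.7]
opening: 0.0142
```

```bash
python3 -c "
from pour import *
s=robot.read_state();print(s['tool_pos'],s['force'],s['wrist_torque'],s['joint_torque'])
delta([.5229,.4357,.0987],np.radians(-2.1))
"
```

```text
[0.52360945 0.43552582 0.09874882] [-0.06785552 -5.31754565  2.68149843] [-0.56022328 -0.42725167  0.10591678] [  2.65898287 -68.10283184 -46.69576049   1.51812147  -0.40033844
  -1.61228668]
shift [ 0.0002 -0.0007  0.0001] turn [-0.012  0.016  0.027] | q [ 0.62  0.45  1.35 -0.01  1.36  0.63] t 38.75
```

jog_arm(
  steps=[
    [1,0.0006,0,0,0,0,0.03],
    [1,0.0006,0,0,0,0,0.06],
    [1,0.0006,0,0,0,0,0.08],
    [1,0.0006,0,0,0,0,0.08],
  ],
)

```text
t: 39.25
tool_pos: [0.5236, 0.4355, 0.0987]
orientation: [2.316, 2.116, -0.032]
force: [-1.7, -4.9, 3.8]
opening: 0.0138
```

```bash
python3 look.py pics/w24.png;python3 -c "
from pour import *
s=robot.read_state();print(s['tool_pos'],s['force'],s['wrist_torque'],s['joint_torque'])
delta([.5229,.4357,.0987],np.radians(-2.1))
"
```

```text
[0.5236 0.4355 0.0987]
[0.52356739 0.43550753 0.0986956 ] [-1.891085   -4.57850122  4.19539869] [-0.61135737  0.18695943  0.83218842] [  1.12875547 -67.6900506  -46.97599411   1.17366638  -1.20671466
   0.87694461]
shift [ 0.0001 -0.0007  0.    ] turn [-0.011  0.018 -0.053] | q [ 0.62  0.46  1.35 -0.01  1.36  0.71] t 39.3
```

View pics/w24.png

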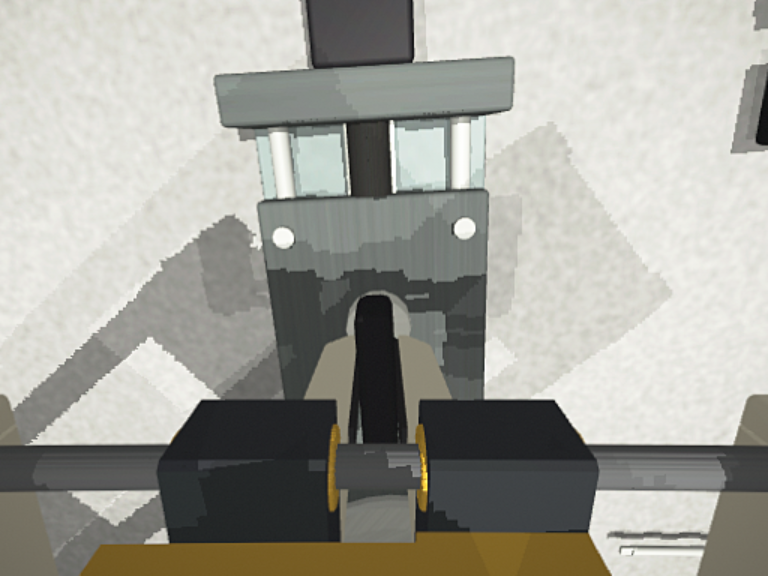

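jog_arm(
  steps=[
    [1,0.0004,0,0,0,0,0.04],
    [1,0.0004,0,0,0,0,0.08],
    [1,0.0004,0,0,0,0,0.08],
  ],
)

```text
t: 39.67
tool_pos: [0.5236, 0.436, 0.0987]
orientation: [2.397, 2.022, -0.032]
force: [-0.9, -1.3, 1.6]
opening: 0.0152
```

```bash
python3 look.py pics/w25.png;python3 -c "
from pour import *
s=robot.read_state();print(s['tool_pos'],s['force'],s['wrist_torque'])
delta([.5229,.4357,.0987],np.radians(-2.1))
"
```

```text
[0.5236 0.436  0.0987]
[0.52359151 0.43599466 0.09872534] [-2.21754039 -1.92120482  1.61407957] [-0.12765595  0.17094517  0.87780485]
shift [-0.0004 -0.0006  0.    ] turn [-0.01   0.018 -0.132] | q [ 0.62  0.46  1.35 -0.01  1.36  0.79] t 39.73
```

View pics/w25.png

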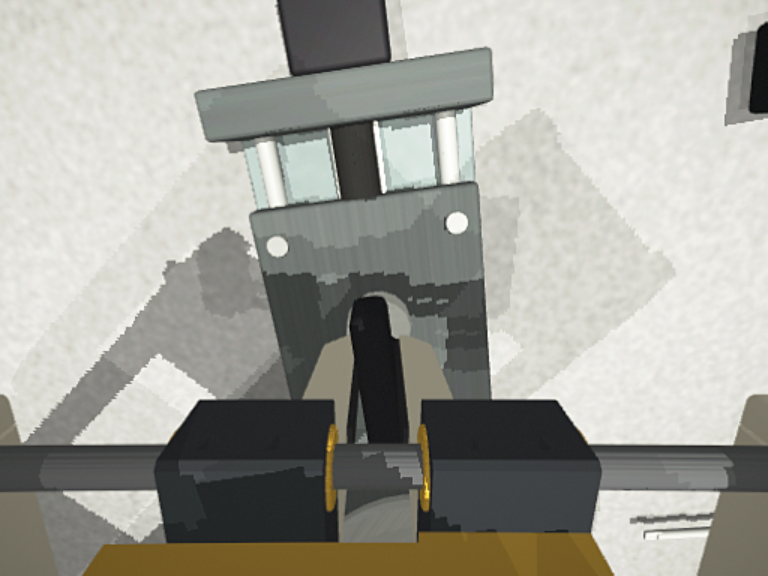

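jog_arm(
  steps=[
    [0.4,0,0,0,0,0,0],
    [0.4,0,0,0,0,0,0],
    [0.4,0,0,0,0,0,0],
    [0.4,0,0,-0.03,0,0,0],
    [0.4,0,0,-0.08,0,0,0],
  ],
)

```text
t: 40.35
tool_pos: [0.5231, 0.4363, 0.1765]
orientation: [2.397, 2.023, -0.041]
force: [0.8, -0.6, 0.3]
opening: 0.0554
```

jog_arm(
  steps=[
    [0.4,0,0,-0.06,0,0,0],
    [0.4,-0.03,0,-0.08,0,0,0],
    [0.4,-0.04,0,-0.08,0,0,0],
    [0.4,-0.04,0,-0.08,0,0,0],
  ],
)

```text
t: 40.85
tool_pos: [0.5173, 0.3978, 0.2557]
orientation: [2.398, 2.022, -0.044]
force: [-0.4, 0.7, -0.1]
opening: 0.0559
```

```bash
python3 look.py pics/w26.png
```

```text
[0.517  0.3982 0.2551]
```

View pics/w26.png

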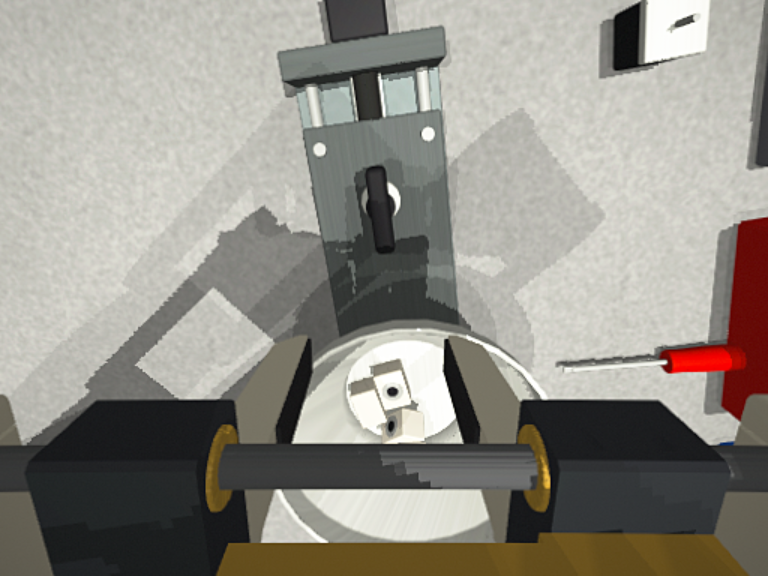

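```bash
python3 -c "
from px import *
P=W([(376,169),(385,250)],.112);print(P,np.degrees(np.arctan2(*(P[0]-P[1])[::-1])))
P=W([(303,130),(340,333),(441,113),(457,325),(319,149),(428,134)],.06)
f=lambda a,b:np.degrees(np.arctan2(*(P[b]-P[a])[::-1])).round(1)
print(f(1,0),f(3,2),f(4,5),P.tolist())
P=W([(305,126),(440,109)],.06);print(P)
"
```

```text
[[0.5249 0.4624]
 [0.5218 0.4074]] 86.77401479636211
88.0 87.6 -2.3 [[0.4742, 0.4956], [0.4684, 0.3262], [0.5776, 0.4898], [0.5704, 0.3171], [0.4832, 0.4803], [0.5662, 0.4769]]
[[0.4763 0.4981]
 [0.5772 0.4926]]
```

jog_arm(
  steps=[
    [0.4,-0.15,-0.12,-0.04,0,0,0],
    [0.4,-0.2,-0.15,-0.04,0,0,0],
    [0.4,-0.25,-0.18,-0.04,0,0,0],
    [0.4,-0.28,-0.2,-0.04,0,0,0],
    [0.4,-0.28,-0.2,-0.04,0,0,0],
  ],
)

```text
t: 41.52
tool_pos: [0.2959, 0.1809, 0.3001]
orientation: [2.398, 2.024, -0.049]
force: [0.2, -0.5, 1.6]
opening: 0.056
```

jog_arm(
  steps=[
    [0.4,-0.1,0,0,0,0,0],
    [0.4,-0.1,0,0,0,0,0],
    [0.4,-0.1,0,0,0,0,0],
  ],
)

```text
t: 41.9
tool_pos: [0.2789, 0.0809, 0.3018]
orientation: [2.402, 2.02, -0.051]
force: [0.2, 0.0, 0.6]
opening: 0.0554
```

```bash
python3 -c "
from h import *
c=cam('top');cv2.imwrite('pics/t27.png',cv2.resize(c['image'][:,:,::-1],(800,600)))
crop(c,30,180,160,100,5,'pics/t27c.png',20)
c=cam('scene');cv2.imwrite('pics/s27.png',cv2.resize(c['image'][:,:,::-1],(800,600)))
"
```

```text
(no output)
```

View pics/t27.png

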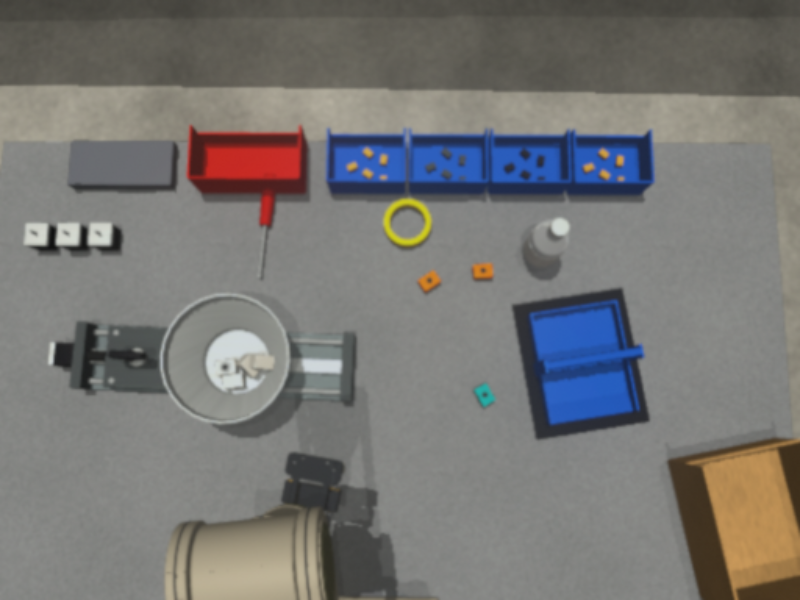

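View pics/t27c.png

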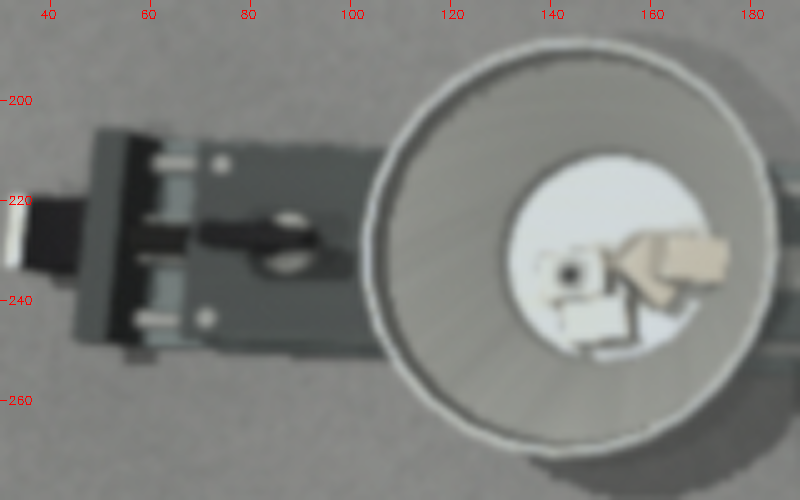

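View pics/s27.png

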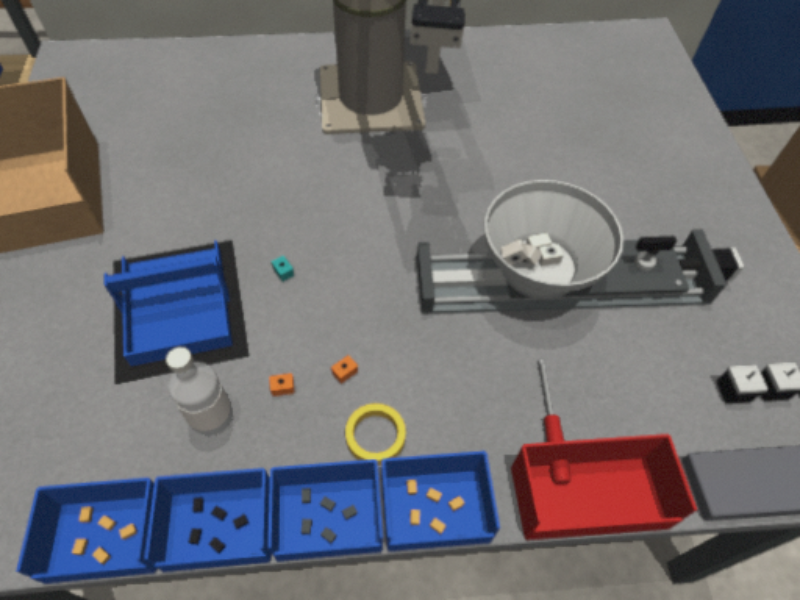

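```bash
python3 -c "
from h import *
print(robot.close_job(), robot.read_state()['t'])
"
```

```text
the job is handed in; nothing more can be done
the job is handed in; nothing more can be done
```

The job is done and handed in at about 42 s. Three white blocks were lying loose. I put them in the tote with the fourth, tipped all four into the hopper, and stood the empty tote back upright on its mat.

After that I turned the knob about 1.3 rad anticlockwise and slid the carriage along at about 7 N until it met the end stop. I then did the knob up until it would turn no further.

**Last checks:**
- **Blocks:** all four show in the hopper in the final pictures, and no white block is left loose.
- **Tote:** it looks centred and square on the mat. The release position was within about 2 mm of the measured mat centre, and the tote was not measured again afterwards.
- **Carriage:** it rests on the stop. It would not move further at about 20 N, and in the close-up the plate touches the stop pin.
- **Knob:** the bar is within about 1° of the rail direction.
- **Bystanders:** the tape, screwdriver, bottle and coloured blocks look as they did at the start.

**What did not quite match:** the knob bar stood about 7–8° off the rail at the start, and the carriage travelled 104 mm rather than 110 mm. The shorter travel suggests the carriage began about 6 mm along its range. During the pour, joint 2 came right up to its lower limit (-0.89 as printed). I saw no fault, but nothing reported whether it crossed.

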